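Load a brazed pipe tee into the drying cabinet

TASK

Pull the red door of the drying cabinet right down, lay the copper pipe tee from the soldering board flat on the rack inside, and push the door back up until it is fully shut. Leave the other things on the bench where they are.

Things in the scene. Friction and masses are not known exactly. Their poses are not given: they have to be found in the camera images.
- cabinet: bench drying cabinet with clear walls and roof on a grey pedestal, 240 mm deep (x), 340 wide (y), 363 tall, fixed. Origin: centre of its underside; its front looks along its own -x, z up. Inside, a flat rack at z = 90 mm fills the floor, 220 mm deep and 300 wide
- rack_front (a point): middle of the lower front edge of the cabinet's mouth, level with the rack (cabinet x = -120, z = 90 mm); axes as the cabinet's. The mouth is 300 mm wide and 160 mm high above this point; above it comes a closed fascia
- hood_edge (a point): middle of the lower front edge of the yellow hood over the mouth: 38 mm in front of the mouth's plane, 350 mm above the table, 350 mm wide; axes as the cabinet's. It overhangs the handle bar of the shut door: come at the bar with the tool tilted 30 to 45 degrees, pointing forward and down
- door (a joint): red bottom-hinged door of the mouth: 0 = shut (upright); grows as it comes down towards the robot, to 1.3 rad (its stop, 15 degrees short of level). Starts shut or a little ajar. Stiff hinge (friction 0.75 N m, door 0.6 kg): it stays where it is left. Panel 14 mm thick, 310 wide, reaching 157 mm from the hinge
- door_bar (a point): middle of the door's black round handle bar: 14 mm thick, 180 mm long along y, on two thin arms 85 mm either side of the middle. With the door shut it lies 52 mm in front of and 185 mm above the hinge line; it turns with the door. It stands clear beyond the panel's free edge, so with the door down it is nearest the robot and can be taken from above or tilted
- door_hinge (a point): middle of the door's hinge line, at cabinet x = -126 mm, z = 90 mm; y along the hinge line; its axes turn with the door
- tee: T-shaped brazed copper pipe piece, loose, about 0.2 kg, lying flat on the soldering board. Both pipes 30 mm in diameter. The stem runs along its x from x = -60 mm (open end) to the cross pipe, whose axis is at x = +50 mm and which runs along y from -55 to +55 mm. Overall 125 x 110 x 30 mm. Origin: on the underside, below the stem's axis; z up as it lies at the start
- board: white ceramic soldering board in a steel edge, 206 x 206 mm, 18 mm thick, fixed; origin at the centre of its underside, the table
- flux_jar: amber glass jar with a white cap, 68 mm across, 85 mm tall; origin at the centre of its underside; a bystander
- hammer: hammer lying flat, 260 mm long; origin below its middle, x along the handle towards the head; a bystander
- brush: brush lying flat, 200 mm long; origin below its middle, x along it; a bystander
- firebrick: terracotta block 115 x 114 x 64 mm; origin at the centre of its underside; a bystander
- rod_tin: blue tin, 66 mm across, 120 mm tall; origin at the centre of its underside; a bystander
- magnet: red angle magnet, lying flat, about 100 x 100 x 20 mm; origin under the middle of one leg; a bystander
- wrench: wrench lying flat, 200 mm long; origin below its middle, x along it; a bystander
Mind the look-alikes: they are no part of the job. Of the things shaped like the tee, the copper one is meant.

How it is judged:
By the outcome, as a careful person would: the job done as asked, in the order asked, and still so for the second after the job is handed in, with the robot touching nothing.
It also fails if it takes over 72 s, if anything falls off the work surface, if the arm or the gripper's body presses on something with over 40 N, if the wrist force passes 120 N, or if a joint passes its speed limit or range.

ROBOT

A 6-joint arm with a two-finger parallel gripper is mounted at the origin on the work surface. World frame = base frame: x ahead of the robot, y to its left, z up, the work surface at z = 0. Lengths are in m, angles in rad, forces in N, time in s.
With the tool pointing down it reaches from about 0.25 to 0.775 m from the base axis. Payload 8.9 kg.
Tool frame: the origin (TCP) lies at the very end of the fingers, on their centre line; the grasp point (between the pads) lies r.grip_point_offset behind it (r.grip_point_offset is the distance from the TCP to the grasp point, in m); z points along the fingers, y is the line along which they close (so a half turn about z gives the same grasp; the last joint's range is limited). The gripper opens to 85 mm and grips with 20 to 120 N. Pads are 22 mm wide; open, the fingers measure 114 mm over their backs; the gripper's body (76 mm by 85 mm) begins 54 mm behind the grasp point. The pads swing forward as they close: fully open they stand 13 mm farther back than shut.
Start: joints at [-1.325, 0.291, -0.153, 1.127, 0, 1.431], TCP at [0.197, -0.487, 0.209] pointing down, gripper open.
Joint ranges: [-2.52, 2.52], [-0.91, 1.74], [-1.3, 1.37], [-1.96, 2.02], [-1.52, 1.47], [-3.14, 3.14]. Speed limits (rad/s): [2.22, 2.22, 2.79, 3.14, 3.14, 3.14].

INTERFACE

Orientations are given as a rotation vector (axis times angle).
In Python, from bench import r, vision gives the robot as it stands. The module is installed in compiled form; this text tells all that it offers.
- The arm moves only by the tool step_arm, never from a script. Its argument "targets" is a list of rows, each an object with "linear": the shift along the tool's x, y, z in mm, a list of three; "turn": the turn about the tool's z in units of 6 degrees (1.0 is 6 degrees); "gripper": the opening, from 0 (shut) to 1 (fully open). A call has 1 to 8 rows; each row is the pose to reach, as a shift and turn from the pose commanded when the call began, along the tool's axes at that moment; what a row does not reach only later rows make up. A row lasts 1/12 s, in which the tool goes at most 41.7 mm and 7.16 degrees, less where a joint would pass 70% of its speed; a pose out of reach is approached as far as the arm can. A call with a gripper value outside its range is refused whole. The fingers move at their own pace and stop on an object; "newtons" is the grip in N (left out, the last holds). Time passes only in rows, so rows that repeat a pose let the fingers close. It gives the time, the measured TCP pose, the force, the opening and the grip force at its end, in the units of the state.
- r.read_state(): the state, without advancing time (a new reading comes with each control period).
- vision.capture(name): name is "scene" or "top"; returns the picture (384x512x3 uint8, red, green, blue); there is no depth.
- vision.get_calibration(name): a dict with "mtx" (3x3 intrinsics, pixels), "pose" (4x4, takes a point from camera to world coordinates). Camera axes: x right, y down, z forward; pixel columns grow to the right and rows downward; lengths in m; the calibration is good to about 2 mm. A picture is of the moment at which its call begins. get_calibration takes no time and is no camera call.
- r.hand_in(): hands the job in; it is judged then, once.
The state is a dict: "time": time; "joint_pos": joint angles; "joint_velocities": joint speeds; "joint_torque": joint torques, N m; "position": TCP position; "ee_rot": TCP orientation; "contact_force": force on the tool from outside, world axes, zero at the start; "torque": the same for the moment, N m; "width": finger opening in m; "gripper_force": force on a finger pad.
Only numpy, scipy, OpenCV 4.12 (cv2) and the standard library are available. Lean on these libraries where they do the work, as an engineer would, in place of code of your own. Each camera call takes 0.05 s, during which the arm holds its last target. There are 200 camera calls.

## Working session

There is one attempt and no reset: what is moved stays moved. The work goes in short steps, Python scripts to look and compute and a tool call to move; the robot and the scene stay as the last step left them, time stands still between calls to the robot, and variables do not carry over. Pictures are saved under pics/ and viewed, at most 10 in all, crops included, and the job is handed in when it is done.

Besides the shell and the picture viewer there is one more tool, called after "Request:" as name([rows], argument=value, ...), one row to a line, values as JSON. step_arm: Moves the arm, as the interface text tells. Its arguments: {"type":"object","properties":{"targets":{"type":"array"},"newtons":{"type":"number"}},"required":["targets"]}

```bash
mkdir -p pics
python3 - <<'E'
from bench import r, vision
import cv2,numpy as np
s=r.read_state(); print({k:np.round(v,3) for k,v in s.items()}, r.grip_point_offset)
for n in("scene","top"):
    im=vision.capture(n); cv2.imwrite(f"pics/{n}0.png",im[:,:,::-1]); c=vision.get_calibration(n); print(n,np.round(c["mtx"],1).tolist(),np.round(c["pose"],3).tolist())
a=cv2.imread("pics/scene0.png");b=cv2.imread("pics/top0.png")
E
```

```text
{'time': np.float64(0.0), 'joint_pos': array([-1.325,  0.291, -0.154,  1.127, -0.   ,  1.431]), 'joint_velocities': array([-0.001,  0.001, -0.001, -0.   , -0.   ,  0.001]), 'joint_torque': array([ 0.0000e+00, -5.3714e+01,  3.3137e+01,  1.6000e-02, -0.0000e+00,
       -0.0000e+00]), 'position': array([ 0.197, -0.486,  0.208]), 'ee_rot': array([-3.082, -0.6  ,  0.   ]), 'contact_force': array([ 0.521, -0.363, -0.827]), 'torque': array([ 0.034, -0.054,  0.015]), 'gripper_force': np.float64(0.0), 'width': np.float64(0.086)} 0.0187
scene [[433.8, 0.0, 255.6], [0.0, 433.8, 186.8], [0.0, 0.0, 1.0]] [[-0.715, 0.663, -0.221, 0.813], [0.699, 0.682, -0.217, 0.288], [0.006, -0.31, -0.951, 1.471], [0.0, 0.0, 0.0, 1.0]]
top [[460.7, 0.0, 255.5], [0.0, 460.7, 190.9], [0.0, 0.0, 1.0]] [[-0.018, -0.992, 0.128, 0.308], [-1.0, 0.019, 0.01, -0.024], [-0.012, -0.128, -0.992, 1.894], [0.0, 0.0, 0.0, 1.0]]
```

View pics/scene0.png

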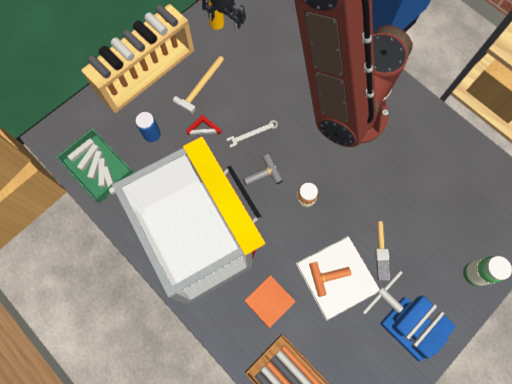

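View pics/top0.png

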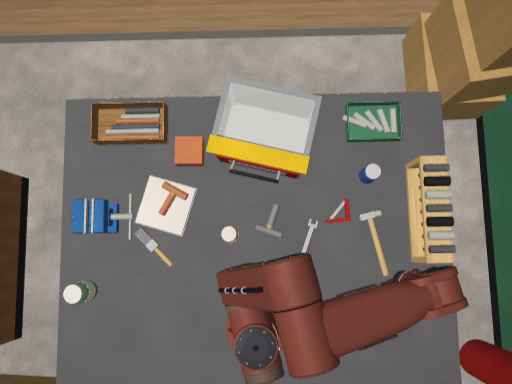

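Scene view: the copper-coloured tee lies on the white board (scene 327,277; top 173,197). The look-alike is the grey steel tee on the table (scene 265,170; top 268,222). The vise with its handle is at top 100,215. The door bar is at top (255,172) and scene (243,192). I'll check these in one crop and measure.

```bash
cat > h.py <<'E'
import numpy as np,cv2
from bench import r,vision
def ray(n,uv):
    c=vision.get_calibration(n);P=c["pose"];d=P[:3,:3]@np.linalg.solve(c["mtx"],[uv[0],uv[1],1.]);return P[:3,3],d
def plane(n,uv,z):
    o,d=ray(n,uv);return o+d*(z-o[2])/d[2]
def tri(us,ut):
    A=np.zeros((3,3));b=np.zeros(3);L=[]
    for n,u in(("scene",us),("top",ut)):
        o,d=ray(n,u);d=d/np.linalg.norm(d);M=np.eye(3)-np.outer(d,d);A+=M;b+=M@o;L.append((M,o))
    p=np.linalg.solve(A,b);return p,[np.linalg.norm(M@(p-o)) for M,o in L]
def proj(n,p):
    c=vision.get_calibration(n);q=np.linalg.inv(c["pose"])@np.r_[p,1];q=c["mtx"]@q[:3];return q[:2]/q[2]
def grab(n,f=None):
    im=vision.capture(n)[:,:,::-1].copy()
    if f:cv2.imwrite(f,im)
    return im
E
python3 - <<'E'
from h import *
s=cv2.imread("pics/scene0.png");t=cv2.imread("pics/top0.png")
z=lambda im,x,y,w,h,k:cv2.resize(im[y:y+h,x:x+w],(w*k,h*k),interpolation=cv2.INTER_CUBIC)
a=z(s,185,130,200,150,4); b=z(t,125,130,200,150,4)
out=np.vstack([cv2.resize(a,(400*2-0,300*2))[:, :]]);
cv2.imwrite("pics/c1.png",np.vstack([cv2.resize(a,(400,300)),cv2.resize(b,(400,300))]) )
cv2.imwrite("pics/c2.png",np.hstack([z(s,185,135,100,140,4),z(t,200,80,100,140,4)][:2]))
def mask(im,lo,hi):return cv2.inRange(cv2.cvtColor(im,cv2.COLOR_BGR2HSV),lo,hi)
for n,im in(("scene",s),("top",t)):
    for nm,lo,hi in(("yellow",(22,150,120),(32,255,255)),("copper",(3,120,60),(14,255,230)),("white",(0,0,200),(180,40,255))):
        cs,_=cv2.findContours(mask(im,lo,hi),0,2)
        for c in cs:
            if cv2.contourArea(c)>150:
                q=cv2.minAreaRect(c);print(n,nm,cv2.contourArea(c),np.round(cv2.boxPoints(q)).astype(int).tolist())
E
```

```text
scene yellow 2661.0 [[182, 147], [202, 135], [265, 243], [245, 255]]
scene copper 190.5 [[274, 341], [283, 334], [321, 383], [312, 390]]
scene copper 8219.5 [[295, 0], [396, -17], [422, 134], [321, 151]]
scene white 1111.5 [[31, 315], [64, 301], [87, 357], [53, 371]]
scene white 392.5 [[484, 266], [499, 252], [516, 269], [501, 283]]
scene white 3656.5 [[295, 263], [348, 234], [380, 290], [326, 320]]
scene white 215.5 [[300, 183], [317, 183], [317, 199], [300, 199]]
scene white 7901.0 [[119, 188], [186, 152], [239, 250], [172, 286]]
scene white 289.5 [[81, 156], [101, 149], [112, 184], [93, 190]]
scene white 192.5 [[136, 112], [152, 112], [152, 127], [136, 127]]
top yellow 1676.0 [[205, 151], [209, 134], [310, 157], [306, 174]]
top copper 16770.5 [[213, 273], [450, 222], [475, 341], [239, 392]]
top copper 2835.0 [[0, 171], [21, 171], [21, 343], [0, 343]]
top copper 807.0 [[175, 136], [203, 136], [203, 165], [175, 165]]
top copper 281.0 [[101, 134], [160, 134], [160, 143], [101, 143]]
top white 236.5 [[63, 285], [80, 285], [80, 302], [63, 302]]
top white 152.0 [[222, 226], [235, 226], [235, 240], [222, 240]]
top white 1801.5 [[135, 222], [149, 175], [195, 188], [181, 235]]
top white 2620.0 [[224, 135], [231, 102], [310, 119], [303, 153]]
```

View pics/c2.png

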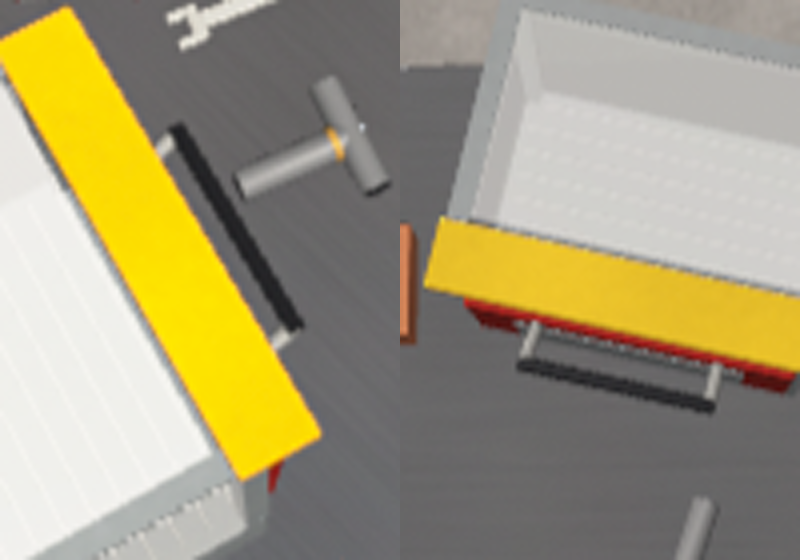

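View pics/c1.png

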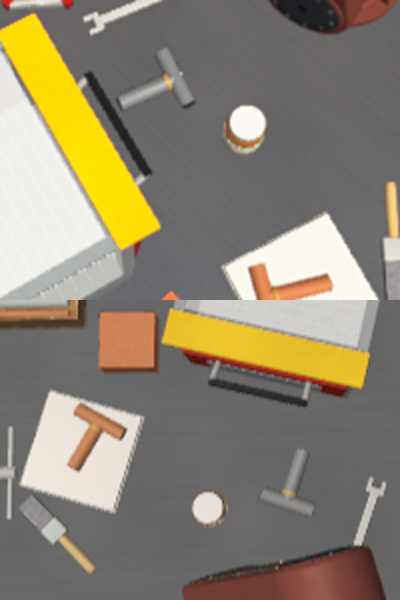

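Request:
step_arm([
  {"linear":[0,0,-40],"turn":0,"gripper":1},
  {"linear":[0,0,-80],"turn":0,"gripper":1},
  {"linear":[0,0,-100],"turn":0,"gripper":1},
])

```text
time: 0.35
position: [0.1972, -0.4871, 0.3126]
ee_rot: [3.081, 0.6, 0.0]
contact_force: [0.5, -0.1, 0.4]
width: 0.0857
gripper_force: 0.0
```

Run:
```python
from h import *
s=cv2.imread("pics/scene0.png");t=cv2.imread("pics/top0.png")
for a,b in(((229.5,167),(278,181.5)),((259.5,216.5),(230,171))): print("bar",*np.round(tri(a,b)[0],4),tri(a,b)[1])
# hood edge front corners (top: front low corners ; scene)
for a,b in(((203,136.5),(306.5,173)),((265,243.5),(206,151.5))): print("hoodfront",np.round(tri(a,b)[0],4),tri(a,b)[1])
m=lambda im:cv2.inRange(cv2.cvtColor(im,cv2.COLOR_BGR2HSV),(3,110,60),(16,255,255))
for n,im,(x,y,w,h) in(("scene",s,(300,245,70,60)),("top",t,(150,175,45,50))):
    M=np.zeros_like(m(im));M[y:y+h,x:x+w]=m(im)[y:y+h,x:x+w]
    c=max(cv2.findContours(M,0,2)[0],key=cv2.contourArea)
    Z=0.018+0.02
    p=np.array([plane(n,q[0],Z)[:2] for q in cv2.findContours(M,0,cv2.CHAIN_APPROX_NONE)[0][0]])
    ys,xs=np.nonzero(M);P=np.array([plane(n,q,Z)[:2] for q in zip(xs,ys)])
    rc=cv2.minAreaRect((P*1000).astype(np.float32));print(n,len(P),"centroid",P.mean(0).round(4),"rect",rc,np.round(cv2.boxPoints(rc)).tolist())
    W=(M==0)
for a,b in(((0,0),(0,0)),): pass
for k in ("scene","top"): pass
print("jar",plane("top",(229,234),.085),"steel tee ends",[plane("top",u,.015)[:2].round(3) for u in((274,206),(258,228),(281,234))])
print("board",[plane("top",u,.018)[:2].round(3) for u in((135,222),(149,175),(195,188),(181,235))])
```

```text
bar 0.5487 -0.087 0.269 [np.float64(0.003376451196182059), np.float64(0.003376451196182128)]
bar 0.5904 0.0832 0.2706 [np.float64(0.002625482470864437), np.float64(0.002625482470864579)]
hoodfront [ 0.5608 -0.1785  0.3599] [np.float64(0.005390795897884674), np.float64(0.0053907958978847694)]
hoodfront [0.6458 0.1589 0.3519] [np.float64(0.0021573325529492962), np.float64(0.0021573325529491622)]
scene 487 centroid [0.5321 0.3407] rect ((513.9985961914062, 350.2694091796875), (108.41978454589844, 123.46463012695312), 59.68941879272461) [[433.0, 335.0], [540.0, 272.0], [595.0, 366.0], [488.0, 428.0]]
top 308 centroid [0.5327 0.3377] rect ((517.4068603515625, 347.8551330566406), (109.0849380493164, 119.89915466308594), 59.666351318359375) [[438.0, 331.0], [542.0, 271.0], [597.0, 365.0], [493.0, 425.0]]
jar [0.37429435 0.09968731 0.085     ] steel tee ends [array([ 0.488, -0.081]), array([ 0.399, -0.014]), array([ 0.373, -0.107])]
board [array([0.433, 0.488]), array([0.626, 0.433]), array([0.568, 0.242]), array([0.376, 0.3  ])]
```

The copper tee on the white board is confirmed by the crop. The door is about 0.08 rad ajar, with the bar at about (0.570, -0.002, 0.270). Next I'll test how the arm behaves at the edge of its reach, over free space, to see whether the tool can tilt at all.

Request:
step_arm([
  {"linear":[0,41,0],"turn":0,"gripper":0.6},
  {"linear":[0,82,0],"turn":0,"gripper":0.6},
  {"linear":[0,123,0],"turn":0,"gripper":0.6},
  {"linear":[0,164,0],"turn":0,"gripper":0.6},
  {"linear":[0,205,0],"turn":0,"gripper":0.6},
  {"linear":[0,246,0],"turn":0,"gripper":0.6},
  {"linear":[0,287,0],"turn":0,"gripper":0.6},
  {"linear":[0,328,0],"turn":0,"gripper":0.6},
])

```text
time: 1.02
position: [0.2785, -0.6881, 0.3188]
ee_rot: [-3.05, -0.595, -0.001]
contact_force: [-0.8, -0.6, -0.3]
width: 0.0514
gripper_force: 0.0
```

Request:
step_arm([
  {"linear":[0,41,0],"turn":0,"gripper":0.6},
  {"linear":[0,82,0],"turn":0,"gripper":0.6},
  {"linear":[0,82,0],"turn":0,"gripper":0.6},
])

```text
time: 1.27
position: [0.2744, -0.6775, 0.3283]
ee_rot: [-3.033, -0.591, -0.004]
contact_force: [0.6, 1.1, 0.8]
width: 0.0513
gripper_force: 0.0
```

Run:
```python
from h import *
s=r.read_state();print({k:np.round(s[k],3) for k in("joint_pos","position","ee_rot","time","width")})
```

```text
{'joint_pos': array([-1.289,  0.965,  1.365,  2.021,  0.007,  1.468]), 'position': array([ 0.274, -0.677,  0.328]), 'ee_rot': array([-3.033, -0.591, -0.004]), 'time': np.float64(1.267), 'width': np.float64(0.051)}
```

Request:
step_arm([
  {"linear":[0,-41,0],"turn":0,"gripper":0.6},
  {"linear":[0,-82,0],"turn":0,"gripper":0.6},
  {"linear":[0,-120,0],"turn":0,"gripper":0.6},
  {"linear":[0,-160,0],"turn":0,"gripper":0.6},
  {"linear":[0,-160,0],"turn":0,"gripper":0.6},
])

```text
time: 1.68
position: [0.2341, -0.5793, 0.3396]
ee_rot: [-3.039, -0.592, -0.004]
contact_force: [-0.3, -0.1, 1.8]
width: 0.0512
gripper_force: 0.0
```

Run:
```python
from h import *
s=r.read_state();print({k:np.round(s[k],3) for k in("joint_pos","position","ee_rot","time","width")})
```

```text
{'joint_pos': array([-1.307,  0.528,  0.546,  1.633,  0.006,  1.449]), 'position': array([ 0.234, -0.579,  0.34 ]), 'ee_rot': array([-3.039, -0.592, -0.004]), 'time': np.float64(1.683), 'width': np.float64(0.051)}
```

Request:
step_arm([
  {"linear":[0,-41,0],"turn":0,"gripper":0.6},
  {"linear":[0,-41,-40],"turn":0,"gripper":0.6},
  {"linear":[0,-41,-80],"turn":0,"gripper":0.6},
  {"linear":[0,-41,-120],"turn":0,"gripper":0.6},
  {"linear":[0,-41,-160],"turn":0,"gripper":0.6},
  {"linear":[0,-41,-200],"turn":0,"gripper":0.6},
  {"linear":[0,-41,-240],"turn":0,"gripper":0.6},
  {"linear":[0,-41,-280],"turn":0,"gripper":0.6},
])

```text
time: 2.35
position: [0.2076, -0.5201, 0.5057]
ee_rot: [-3.081, -0.6, -0.011]
contact_force: [0.2, 0.1, 0.3]
width: 0.0511
gripper_force: 0.0
```

Run:
```python
from h import *
s=r.read_state();print({k:np.round(s[k],3) for k in("joint_pos","position","ee_rot","time","width")})
```

```text
{'joint_pos': array([-1.326,  0.479,  0.928,  2.022,  0.007,  1.431]), 'position': array([ 0.208, -0.52 ,  0.506]), 'ee_rot': array([-3.081, -0.6  , -0.011]), 'time': np.float64(2.35), 'width': np.float64(0.051)}
```

The tool tilts when q4 reaches its limit, and the tilt is kept afterwards, so I can build up a forward tilt. I'll do it high up, at azimuth about -25°.

Request:
step_arm([
  {"linear":[36,-16,0],"turn":-1,"gripper":0.6},
  {"linear":[72,-31,0],"turn":-2,"gripper":0.6},
  {"linear":[108,-46,0],"turn":-3,"gripper":0.6},
  {"linear":[144,-61,0],"turn":-4,"gripper":0.6},
  {"linear":[180,-76,0],"turn":-5,"gripper":0.6},
  {"linear":[216,-91,0],"turn":-6,"gripper":0.6},
  {"linear":[252,-107,0],"turn":-7,"gripper":0.6},
  {"linear":[290,-122,0],"turn":-7.2,"gripper":0.6},
])

```text
time: 3.02
position: [0.4305, -0.2968, 0.5063]
ee_rot: [-2.637, -1.699, -0.013]
contact_force: [1.4, -0.2, 0.5]
width: 0.0506
gripper_force: 0.0
```

```bash
cat >> h.py <<'E'
from scipy.spatial.transform import Rotation as Ro
def st():
    s=r.read_state();R=Ro.from_rotvec(s["ee_rot"]).as_matrix()
    print("t",round(s["time"],2),"q",np.round(s["joint_pos"],2),"p",np.round(s["position"],3),"w",round(s["width"],4),"F",np.round(s["contact_force"],1))
    print("x",R[:,0].round(3),"y",R[:,1].round(3),"z",R[:,2].round(3),"tilt",np.degrees(np.arccos(-R[2,2])).round(1),"az",np.degrees(np.arctan2(R[1,2],R[0,2])).round(1))
    return np.array(s["position"]),R
E
python3 -c "from h import *;st()"
```

```text
t 3.02 q [-0.75  0.37  0.75  1.95  0.01  1.25] p [ 0.43  -0.297  0.506] w 0.0506 F [ 1.4 -0.2  0.5]
x [0.413 0.911 0.01 ] y [ 0.911 -0.413  0.   ] z [ 0.004  0.009 -1.   ] tilt 0.6 az 65.1
```

Request:
step_arm([
  {"linear":[40,10,-5],"turn":0,"gripper":0.6},
  {"linear":[80,20,-10],"turn":0,"gripper":0.6},
  {"linear":[90,30,-40],"turn":0,"gripper":0.6},
  {"linear":[90,40,-80],"turn":0,"gripper":0.6},
  {"linear":[90,40,-120],"turn":0,"gripper":0.6},
  {"linear":[90,40,-160],"turn":0,"gripper":0.6},
  {"linear":[90,40,-200],"turn":0,"gripper":0.6},
  {"linear":[90,40,-240],"turn":0,"gripper":0.6},
])

```text
time: 3.68
position: [0.4648, -0.2184, 0.5461]
ee_rot: [2.618, 1.672, 0.043]
contact_force: [-0.0, -0.3, -0.1]
width: 0.0508
gripper_force: 0.0
```

```bash
python3 -c "from h import *;st()"
```

```text
t 3.68 q [-0.59  0.35  0.85  2.02  0.01  1.42] p [ 0.465 -0.218  0.546] w 0.0508 F [-0.  -0.3 -0.1]
x [0.421 0.907 0.004] y [ 0.906 -0.42   0.045] z [ 0.042 -0.015 -0.999] tilt 2.6 az -19.3
```

Request:
step_arm([
  {"linear":[0,0,-40],"turn":0,"gripper":0.6},
  {"linear":[0,0,-80],"turn":0,"gripper":0.6},
  {"linear":[0,0,-120],"turn":0,"gripper":0.6},
  {"linear":[0,0,-160],"turn":0,"gripper":0.6},
  {"linear":[0,0,-200],"turn":0,"gripper":0.6},
  {"linear":[0,0,-240],"turn":0,"gripper":0.6},
])

```text
time: 4.18
position: [0.4326, -0.2026, 0.5748]
ee_rot: [2.584, 1.653, 0.07]
contact_force: [0.5, -0.0, -0.4]
width: 0.0515
gripper_force: 0.0
```

```bash
python3 -c "from h import *;st()"
```

```text
t 4.18 q [-0.6   0.26  0.79  2.02  0.01  1.4 ] p [ 0.433 -0.203  0.575] w 0.0515 F [ 0.5 -0.  -0.4]
x [ 0.419  0.908 -0.001] y [ 0.904 -0.418  0.086] z [ 0.078 -0.037 -0.996] tilt 5.0 az -25.4
```

Request:
step_arm([
  {"linear":[0,30,-30],"turn":0,"gripper":0.6},
  {"linear":[0,60,-60],"turn":0,"gripper":0.6},
  {"linear":[0,90,-90],"turn":0,"gripper":0.6},
])

```text
time: 4.43
position: [0.4702, -0.2195, 0.5802]
ee_rot: [2.55, 1.631, 0.099]
contact_force: [0.2, -0.4, 0.2]
width: 0.0514
gripper_force: 0.0
```

Request:
step_arm([
  {"linear":[0,30,-30],"turn":0,"gripper":0.6},
  {"linear":[0,60,-60],"turn":0,"gripper":0.6},
  {"linear":[0,90,-90],"turn":0,"gripper":0.6},
])

```text
time: 4.68
position: [0.5001, -0.2327, 0.5862]
ee_rot: [2.518, 1.61, 0.127]
contact_force: [-0.5, 0.2, -0.6]
width: 0.0514
gripper_force: 0.0
```

```bash
python3 -c "from h import *;st()"
```

```text
t 4.68 q [-0.58  0.38  1.    2.02  0.02  1.43] p [ 0.5   -0.233  0.586] w 0.0514 F [-0.5  0.2 -0.6]
x [ 0.42   0.907 -0.01 ] y [ 0.895 -0.412  0.172] z [ 0.152 -0.081 -0.985] tilt 9.9 az -28.0
```

Request:
step_arm([
  {"linear":[0,30,-30],"turn":0,"gripper":0.6},
  {"linear":[0,60,-60],"turn":0,"gripper":0.6},
])

```text
time: 4.85
position: [0.5193, -0.2411, 0.5953]
ee_rot: [2.486, 1.59, 0.154]
contact_force: [-0.8, 0.6, -0.3]
width: 0.051
gripper_force: 0.0
```

Request:
step_arm([
  {"linear":[0,30,-30],"turn":0,"gripper":0.6},
  {"linear":[0,60,-60],"turn":0,"gripper":0.6},
])

```text
time: 5.02
position: [0.5349, -0.2476, 0.606]
ee_rot: [2.454, 1.569, 0.181]
contact_force: [0.1, -0.2, 0.4]
width: 0.0514
gripper_force: 0.0
```

```bash
python3 -c "from h import *;st()"
```

```text
t 5.02 q [-0.57  0.43  1.13  2.02  0.02  1.44] p [ 0.535 -0.248  0.606] w 0.0514 F [ 0.1 -0.2  0.4]
x [ 0.421  0.907 -0.016] y [ 0.879 -0.404  0.252] z [ 0.222 -0.12  -0.968] tilt 14.6 az -28.5
```

Request:
step_arm([
  {"linear":[0,15,-38],"turn":0,"gripper":0.6},
])

```text
time: 5.1
position: [0.5314, -0.2456, 0.6176]
ee_rot: [2.437, 1.558, 0.195]
contact_force: [0.4, -0.6, -1.0]
width: 0.0512
gripper_force: 0.0
```

Request:
step_arm([
  {"linear":[0,15,-38],"turn":0,"gripper":0.6},
])

```text
time: 5.18
position: [0.525, -0.2417, 0.6358]
ee_rot: [2.41, 1.541, 0.216]
contact_force: [0.2, -0.1, 0.3]
width: 0.0514
gripper_force: 0.0
```

Request:
step_arm([
  {"linear":[0,10,-40],"turn":0,"gripper":0.6},
  {"linear":[0,20,-80],"turn":0,"gripper":0.6},
])

```text
time: 5.35
position: [0.507, -0.2315, 0.6639]
ee_rot: [2.373, 1.517, 0.244]
contact_force: [-0.3, -0.1, -0.0]
width: 0.051
gripper_force: 0.0
```

Request:
step_arm([
  {"linear":[0,10,-40],"turn":0,"gripper":0.6},
  {"linear":[0,20,-80],"turn":0,"gripper":0.6},
])

```text
time: 5.52
position: [0.4905, -0.2222, 0.6857]
ee_rot: [2.344, 1.498, 0.266]
contact_force: [-0.7, 0.6, 0.1]
width: 0.0511
gripper_force: 0.0
```

Request:
step_arm([
  {"linear":[0,10,-40],"turn":0,"gripper":0.6},
  {"linear":[0,20,-80],"turn":0,"gripper":0.6},
])

```text
time: 5.68
position: [0.4741, -0.2126, 0.7065]
ee_rot: [2.314, 1.479, 0.287]
contact_force: [0.6, 0.1, 0.5]
width: 0.051
gripper_force: 0.0
```

Request:
step_arm([
  {"linear":[0,10,-40],"turn":0,"gripper":0.6},
  {"linear":[0,20,-80],"turn":0,"gripper":0.6},
])

```text
time: 5.85
position: [0.4573, -0.2025, 0.7265]
ee_rot: [2.283, 1.459, 0.308]
contact_force: [-0.5, 0.3, 1.8]
width: 0.0512
gripper_force: 0.0
```

```bash
python3 -c "from h import *;st()"
```

```text
t 5.85 q [-0.59  0.19  1.11  2.02  0.04  1.43] p [ 0.457 -0.202  0.727] w 0.0512 F [-0.5  0.3  1.8]
x [ 0.428  0.903 -0.035] y [ 0.812 -0.367  0.453] z [ 0.396 -0.222 -0.891] tilt 27.0 az -29.2
```

Request:
step_arm([
  {"linear":[0,25,-33],"turn":0,"gripper":0.6},
  {"linear":[0,50,-66],"turn":0,"gripper":0.6},
])

```text
time: 6.02
position: [0.4624, -0.2026, 0.7424]
ee_rot: [2.251, 1.437, 0.33]
contact_force: [0.5, 1.1, -0.9]
width: 0.0513
gripper_force: 0.0
```

Request:
step_arm([
  {"linear":[0,25,-33],"turn":0,"gripper":0.6},
  {"linear":[0,50,-66],"turn":0,"gripper":0.6},
])

```text
time: 6.18
position: [0.4652, -0.2017, 0.7575]
ee_rot: [2.22, 1.418, 0.35]
contact_force: [-1.4, -0.3, 0.5]
width: 0.0514
gripper_force: 0.0
```

Request:
step_arm([
  {"linear":[0,15,-38],"turn":0,"gripper":0.6},
  {"linear":[0,30,-76],"turn":0,"gripper":0.6},
])

```text
time: 6.35
position: [0.4498, -0.1915, 0.7769]
ee_rot: [2.188, 1.397, 0.371]
contact_force: [-0.1, 0.5, 0.9]
width: 0.0513
gripper_force: 0.0
```

Request:
step_arm([
  {"linear":[0,15,-38],"turn":0,"gripper":0.6},
  {"linear":[0,30,-76],"turn":0,"gripper":0.6},
])

```text
time: 6.52
position: [0.4336, -0.1805, 0.7966]
ee_rot: [2.154, 1.375, 0.392]
contact_force: [-0.4, 0.1, 0.1]
width: 0.0514
gripper_force: 0.0
```

Request:
step_arm([
  {"linear":[0,15,-38],"turn":0,"gripper":0.6},
  {"linear":[0,30,-76],"turn":0,"gripper":0.6},
])

```text
time: 6.68
position: [0.4179, -0.1695, 0.8144]
ee_rot: [2.122, 1.354, 0.411]
contact_force: [-0.6, -0.1, 0.1]
width: 0.0511
gripper_force: 0.0
```

```bash
cat >> h.py <<'E'
def to(p,g): # mm in tool axes to bring TCP from p0 to g
    P,R=p;return (R.T@(np.array(g)-P)*1000).round(0)
E
python3 -c "
from h import *
s=st()
# bar approach: grasp point at bar, TCP beyond by offset
bar=np.array([.5696,-.002,.270]);z=s[1][:,2]
print('pre',to(s,bar-.06*z),'grasp',to(s,bar+.015*z), bar-.06*z)"
```

```text
t 6.68 q [-0.58  0.08  1.2   2.02  0.04  1.44] p [ 0.418 -0.169  0.814] w 0.0511 F [-0.6 -0.1  0.1]
x [ 0.437  0.898 -0.05 ] y [ 0.719 -0.315  0.62 ] z [ 0.541 -0.307 -0.783] tilt 38.5 az -29.6
pre [ 244. -281.  397.] grasp [ 244. -281.  472.] [0.53714589 0.01641293 0.31698612]
```

Request:
step_arm([
  {"linear":[17,-20,28],"turn":-0.2,"gripper":0.6},
  {"linear":[34,-40,56],"turn":-0.4,"gripper":0.6},
  {"linear":[51,-60,84],"turn":-0.6,"gripper":0.6},
  {"linear":[68,-80,112],"turn":-0.8,"gripper":0.6},
  {"linear":[86,-100,140],"turn":-1,"gripper":0.6},
  {"linear":[103,-120,168],"turn":-1.2,"gripper":0.6},
  {"linear":[120,-140,196],"turn":-1.4,"gripper":0.6},
  {"linear":[137,-160,224],"turn":-1.5,"gripper":0.6},
])

```text
time: 7.35
position: [0.4725, -0.083, 0.5787]
ee_rot: [2.001, 1.511, 0.345]
contact_force: [0.3, -1.1, 1.4]
width: 0.0511
gripper_force: 0.0
```

```bash
python3 -c "
from h import *
s=st()
bar=np.array([.5696,-.002,.270]);z=s[1][:,2]
print('pre',to(s,bar-.06*z),'grasp',to(s,bar+.015*z), bar-.06*z)"
```

```text
t 7.35 q [-0.18 -0.3  -0.02  1.2  -0.21  1.6 ] p [ 0.473 -0.083  0.579] w 0.0511 F [ 0.3 -1.1  1.4]
x [ 0.318  0.937 -0.146] y [ 0.78  -0.171  0.601] z [ 0.539 -0.305 -0.785] tilt 38.2 az -29.5
pre [ 152. -124.  210.] grasp [ 152. -124.  285.] [0.53728697 0.01630022 0.31712717]
```

Request:
step_arm([
  {"linear":[21,-17,29],"turn":0,"gripper":0.6},
  {"linear":[42,-34,58],"turn":0,"gripper":0.6},
  {"linear":[63,-51,87],"turn":0,"gripper":0.6},
  {"linear":[84,-68,116],"turn":0,"gripper":0.6},
  {"linear":[105,-86,145],"turn":0,"gripper":0.6},
  {"linear":[126,-104,174],"turn":0,"gripper":0.6},
  {"linear":[152,-124,205],"turn":0,"gripper":0.6},
  {"linear":[152,-124,205],"turn":0,"gripper":0.6},
])

```text
time: 8.02
position: [0.5318, 0.019, 0.3148]
ee_rot: [2.006, 1.519, 0.336]
contact_force: [-1.1, 0.6, -1.9]
width: 0.0512
gripper_force: 0.0
```

```bash
python3 -c "
from h import *
s=st()
bar=np.array([.5696,-.002,.270]);z=s[1][:,2]
print('pre',to(s,bar-.06*z),'grasp',to(s,bar+.015*z), bar-.06*z)
a=grab('scene');b=grab('top')
k=lambda im,x,y:cv2.resize(im[y:y+130,x:x+130],(390,390),interpolation=cv2.INTER_CUBIC)
cv2.imwrite('pics/p1.png',np.hstack([k(a,180,130),k(b,190,100)]))"
```

```text
t 8.02 q [ 0.14 -0.14 -0.59  0.58 -0.39  1.88] p [0.532 0.019 0.315] w 0.0512 F [-1.1  0.6 -1.9]
x [ 0.315  0.937 -0.149] y [ 0.787 -0.17   0.593] z [ 0.53  -0.304 -0.792] tilt 37.7 az -29.8
pre [-1.  7.  2.] grasp [-1.  7. 77.] [0.53778524 0.01622315 0.31749461]
```

View pics/p1.png

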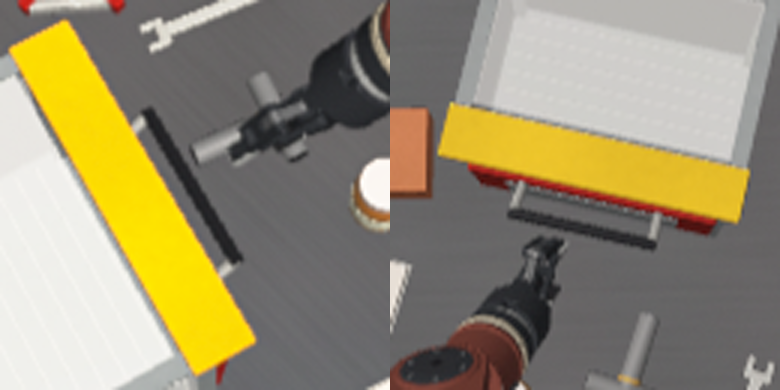

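The gripper stands in front of the bar (scene crop 240,150; bar middle 193,187). I'll advance and cage the bar.

Request:
step_arm([
  {"linear":[0,7,20],"turn":0,"gripper":0.6},
  {"linear":[0,7,40],"turn":0,"gripper":0.6},
  {"linear":[0,7,60],"turn":0,"gripper":0.6},
  {"linear":[0,7,77],"turn":0,"gripper":0.6},
  {"linear":[0,7,77],"turn":0,"gripper":0.15},
  {"linear":[0,7,77],"turn":0,"gripper":0.15},
  {"linear":[0,7,77],"turn":0,"gripper":0.15},
  {"linear":[0,7,77],"turn":0,"gripper":0.15},
], newtons=20)

```text
time: 8.78
position: [0.5824, -0.0073, 0.2684]
ee_rot: [2.001, 1.509, 0.347]
contact_force: [0.7, -1.0, 0.4]
width: 0.0129
gripper_force: 0.0
```

```bash
cat >> h.py <<'E'
HX=np.array([.971,-.24,0]);  # cabinet x axis
def arc(s,a0,a1,n,hinge,dxyz=0):
    R=s[1];B=lambda a:hinge-HX*.192*np.sin(.274+a)+np.array([0,0,.192*np.cos(.274+a)])
    return [(R.T@(B(a)-B(a0))*1000).round().tolist() for a in np.linspace(a0,a1,n+1)[1:]]
E
python3 -c "
from h import *
s=st();bar=np.array([.5696,-.002,.270])
print(to(s,bar))
h=bar+HX*.192*np.sin(.354)-[0,0,.192*np.cos(.354)];print('hinge',h)
for l in arc(s,.08,1.3,16,h):print(l)"
```

```text
t 8.78 q [ 0.06 -0.03 -0.63  0.39 -0.35  1.81] p [ 0.582 -0.007  0.268] w 0.0129 F [ 0.7 -1.   0.4]
x [ 0.319  0.937 -0.145] y [ 0.779 -0.172  0.603] z [ 0.54  -0.305 -0.785] tilt 38.3 az -29.5
[  1. -10. -10.]
hinge [ 0.63422713 -0.01797375  0.08990523]
[-0.0, -14.0, -4.0]
[-0.0, -29.0, -6.0]
[-0.0, -43.0, -8.0]
[-0.0, -58.0, -8.0]
[0.0, -72.0, -8.0]
[1.0, -87.0, -6.0]
[2.0, -101.0, -3.0]
[3.0, -115.0, 1.0]
[4.0, -129.0, 6.0]
[5.0, -142.0, 12.0]
[6.0, -155.0, 19.0]
[8.0, -167.0, 27.0]
[10.0, -179.0, 36.0]
[11.0, -190.0, 45.0]
[13.0, -200.0, 56.0]
[16.0, -209.0, 67.0]
```

```bash
python3 -c "
from h import *
s=st()
a=grab('scene');b=grab('top')
k=lambda im,x,y:cv2.resize(im[y:y+65,x:x+65],(390,390),interpolation=cv2.INTER_CUBIC)
cv2.imwrite('pics/p2.png',np.hstack([k(a,210,155),k(b,220,145)]))"
```

```text
t 8.78 q [ 0.06 -0.03 -0.63  0.39 -0.35  1.81] p [ 0.582 -0.007  0.268] w 0.0129 F [ 0.7 -1.   0.4]
x [ 0.319  0.937 -0.145] y [ 0.779 -0.172  0.603] z [ 0.54  -0.305 -0.785] tilt 38.3 az -29.5
```

View pics/p2.png

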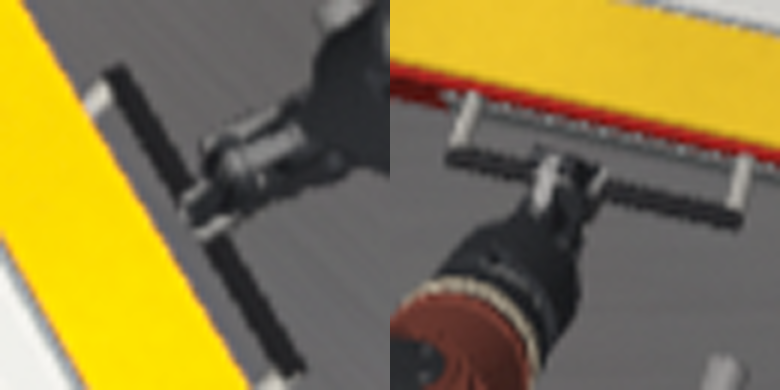

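Request:
step_arm([
  {"linear":[0,0,-40],"turn":0,"gripper":0.15},
  {"linear":[0,-11,-50],"turn":0,"gripper":0.6},
  {"linear":[0,-11,-50],"turn":0,"gripper":0.6},
  {"linear":[0,-11,-50],"turn":0,"gripper":0.6},
  {"linear":[0,-11,-30],"turn":0,"gripper":0.6},
  {"linear":[0,-11,-10],"turn":0,"gripper":0.6},
  {"linear":[0,-11,4],"turn":0,"gripper":0.6},
  {"linear":[0,-11,4],"turn":0,"gripper":0.6},
])

```text
time: 9.55
position: [0.5751, -0.0076, 0.2532]
ee_rot: [2.005, 1.513, 0.34]
contact_force: [-1.1, 0.2, -0.3]
width: 0.0512
gripper_force: 0.0
```

Request:
step_arm([
  {"linear":[0,0,0],"turn":0,"gripper":0},
  {"linear":[0,0,0],"turn":0,"gripper":0},
  {"linear":[0,0,0],"turn":0,"gripper":0},
  {"linear":[0,0,0],"turn":0,"gripper":0},
  {"linear":[0,0,0],"turn":0,"gripper":0},
])

```text
time: 9.97
position: [0.5766, -0.0065, 0.2588]
ee_rot: [2.001, 1.509, 0.348]
contact_force: [-4.1, 2.2, 6.6]
width: 0.0002
gripper_force: 4.1
```

```bash
python3 -c "
from h import *
s=st();bar=np.array([.5696,-.002,.270])
print(to(s,bar))"
```

```text
t 9.97 q [ 0.07 -0.04 -0.66  0.36 -0.35  1.81] p [ 0.577 -0.007  0.259] w 0.0002 F [-4.1  2.2  6.6]
x [ 0.319  0.937 -0.145] y [ 0.779 -0.172  0.603] z [ 0.54  -0.305 -0.784] tilt 38.4 az -29.4
[  0.   1. -14.]
```

```bash
python3 -c "
from h import *
for n in('scene','top'): print(n,proj(n,[.5824,-.0073,.2684]),proj(n,[.5696,-.002,.27]))
a=grab('scene','pics/s3.png');b=grab('top','pics/t3.png')
k=lambda im,x,y:cv2.resize(im[y:y+65,x:x+65],(390,390),interpolation=cv2.INTER_CUBIC)
cv2.imwrite('pics/p3.png',np.hstack([k(a,210,155),k(b,220,145)]))"
```

```text
scene [238.73462931 192.87261321] [243.17287525 191.02185388]
top [254.73442411 173.22820677] [253.30811946 176.72082769]
```

View pics/p3.png

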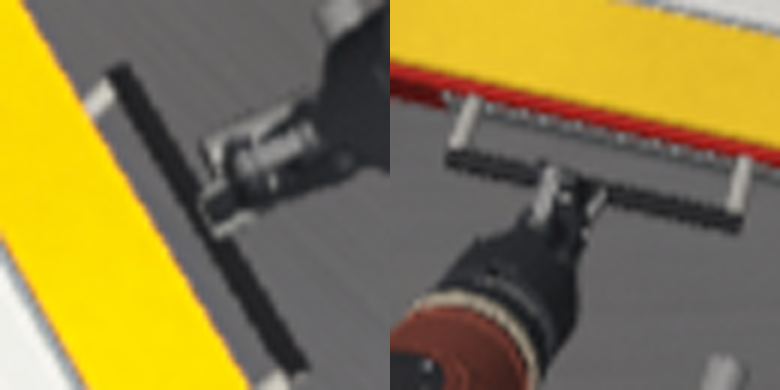

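Request:
step_arm([
  {"linear":[0,-2,-25],"turn":0,"gripper":0.7},
  {"linear":[0,-2,-25],"turn":0,"gripper":0.7},
  {"linear":[0,-2,-25],"turn":0,"gripper":0.7},
  {"linear":[0,-2,-10],"turn":0,"gripper":0.7},
  {"linear":[0,-2,8],"turn":0,"gripper":0.7},
  {"linear":[0,-2,22],"turn":0,"gripper":0.7},
  {"linear":[0,-2,22],"turn":0,"gripper":0.7},
])

```text
time: 10.65
position: [0.5854, -0.0137, 0.2352]
ee_rot: [2.004, 1.513, 0.341]
contact_force: [-0.4, -0.2, -0.4]
width: 0.0602
gripper_force: 0.0
```

Request:
step_arm([
  {"linear":[0,0,0],"turn":0,"gripper":0},
  {"linear":[0,0,0],"turn":0,"gripper":0},
  {"linear":[0,0,0],"turn":0,"gripper":0},
  {"linear":[0,0,0],"turn":0,"gripper":0},
  {"linear":[0,0,0],"turn":0,"gripper":0},
])

```text
time: 11.07
position: [0.5866, -0.0128, 0.2397]
ee_rot: [2.001, 1.509, 0.348]
contact_force: [-1.2, 0.6, 6.5]
width: 0.0129
gripper_force: 19.9
```

```bash
python3 -c "
from h import *
s=st();bar=np.array([.5696,-.002,.270])
print(to(s,bar))
for n,us in(('scene',((203,136.5),(265,243.5))),('top',((306.5,173),(206,151.5)))):
  print(n,'hood',[plane(n,u,.35)[:2].round(3) for u in us])
for n,us in(('scene',((229.5,167),(259.5,216.5))),('top',((278,181.5),(230,171)))):
  for z in(.275,.265,.255): print(n,'bar',z,[plane(n,u,z)[:2].round(3) for u in us])
"
```

```text
t 11.07 q [ 0.05  0.   -0.68  0.3  -0.34  1.8 ] p [ 0.587 -0.013  0.24 ] w 0.0129 F [-1.2  0.6  6.5]
x [ 0.319  0.937 -0.145] y [ 0.779 -0.172  0.603] z [ 0.54  -0.305 -0.785] tilt 38.3 az -29.4
[  0.   3. -36.]
scene hood [array([ 0.555, -0.178]), array([0.644, 0.16 ])]
top hood [array([ 0.566, -0.184]), array([0.647, 0.157])]
scene bar 0.275 [array([ 0.548, -0.082]), array([0.59 , 0.086])]
scene bar 0.265 [array([ 0.546, -0.085]), array([0.588, 0.084])]
scene bar 0.255 [array([ 0.544, -0.088]), array([0.586, 0.083])]
top bar 0.275 [array([ 0.55 , -0.089]), array([0.591, 0.081])]
top bar 0.265 [array([ 0.551, -0.09 ]), array([0.593, 0.081])]
top bar 0.255 [array([ 0.553, -0.09 ]), array([0.595, 0.082])]
```

The bar is gripped (12.9 mm, 20 N). Now I'll pull along the arc.

Request:
step_arm([
  {"linear":[0,-14,-4],"turn":0,"gripper":0},
  {"linear":[0,-29,-6],"turn":0,"gripper":0},
  {"linear":[0,-43,-8],"turn":0,"gripper":0},
  {"linear":[0,-58,-8],"turn":0,"gripper":0},
  {"linear":[1,-72,-8],"turn":0,"gripper":0},
  {"linear":[1,-72,-8],"turn":0,"gripper":0},
])

```text
time: 11.57
position: [0.5231, 0.0032, 0.1993]
ee_rot: [2.003, 1.514, 0.343]
contact_force: [-10.1, 1.9, 2.3]
width: 0.0135
gripper_force: 22.3
```

```bash
python3 -c "
from h import *
s=st();
a=grab('scene','pics/s4.png');b=grab('top','pics/t4.png')
k=lambda im,x,y:cv2.resize(im[y:y+100,x:x+100],(390,390),interpolation=cv2.INTER_CUBIC)
cv2.imwrite('pics/p4.png',np.hstack([k(a,200,140),k(b,200,120)]))"
```

```text
t 11.57 q [ 0.1  -0.06 -0.85  0.21 -0.37  1.84] p [0.523 0.003 0.199] w 0.0135 F [-10.1   1.9   2.3]
x [ 0.317  0.937 -0.146] y [ 0.783 -0.171  0.598] z [ 0.536 -0.304 -0.788] tilt 38.0 az -29.6
```

View pics/p4.png

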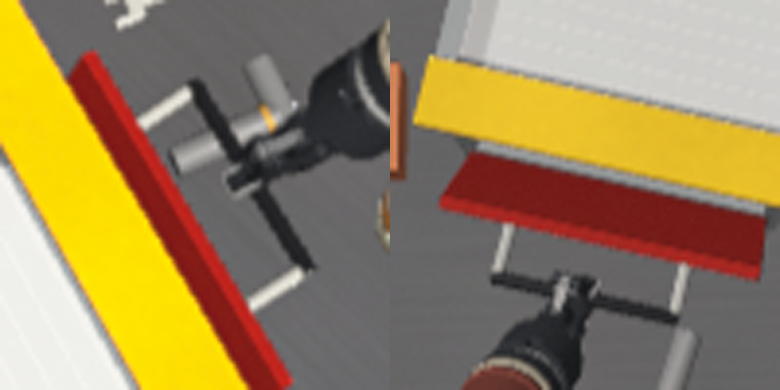

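Request:
step_arm([
  {"linear":[0,-15,2],"turn":0,"gripper":0},
  {"linear":[1,-29,5],"turn":0,"gripper":0},
  {"linear":[2,-43,9],"turn":0,"gripper":0},
  {"linear":[3,-57,14],"turn":0,"gripper":0},
  {"linear":[4,-70,20],"turn":0,"gripper":0},
  {"linear":[5,-83,27],"turn":0,"gripper":0},
  {"linear":[7,-95,35],"turn":0,"gripper":0},
  {"linear":[7,-95,35],"turn":0,"gripper":0},
])

```text
time: 12.33
position: [0.4727, 0.0157, 0.1145]
ee_rot: [2.003, 1.512, 0.346]
contact_force: [8.2, 0.5, -8.9]
width: 0.0135
gripper_force: 20.3
```

```bash
python3 -c "
from h import *
s=st()
for a,b in(((250,161.8),(273.6,201.3)),((279.5,208.5),(226.9,191))): print('bar before',tri(a,b))
a=grab('scene','pics/s5.png');b=grab('top','pics/t5.png')
k=lambda im,x,y:cv2.resize(im[y:y+130,x:x+130],(390,390),interpolation=cv2.INTER_CUBIC)
cv2.imwrite('pics/p5.png',np.hstack([k(a,200,130),k(b,190,120)]))"
```

```text
t 12.33 q [ 0.16  0.03 -1.08 -0.09 -0.4   1.9 ] p [0.473 0.016 0.114] w 0.0135 F [ 8.2  0.5 -8.9]
x [ 0.317  0.937 -0.144] y [ 0.781 -0.172  0.6  ] z [ 0.538 -0.303 -0.787] tilt 38.1 az -29.4
bar before (array([ 0.4823455 , -0.07010622,  0.22449167]), [np.float64(0.004351629849937126), np.float64(0.004351629849937164)])
bar before (array([0.52353041, 0.09903573, 0.22851664]), [np.float64(0.0037395903820790495), np.float64(0.0037395903820789753)])
```

View pics/p5.png

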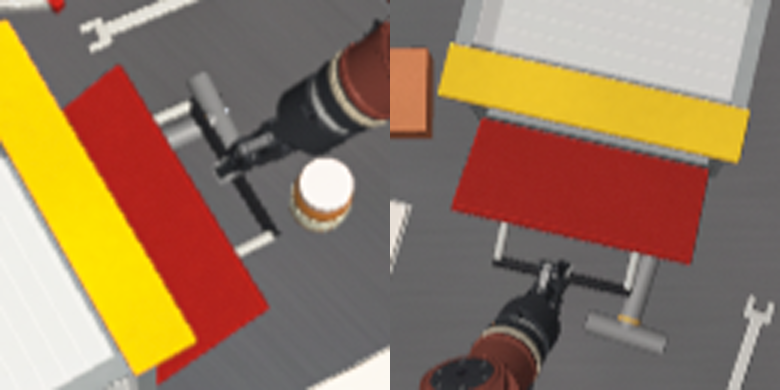

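Request:
step_arm([
  {"linear":[2,-12,9],"turn":0,"gripper":0},
  {"linear":[3,-22,19],"turn":0,"gripper":0},
  {"linear":[5,-32,31],"turn":0,"gripper":0},
  {"linear":[7,-38,41],"turn":0,"gripper":0},
  {"linear":[7,-40,43],"turn":0,"gripper":0},
  {"linear":[7,-40,43],"turn":0,"gripper":0},
])

```text
time: 12.93
position: [0.4687, 0.0161, 0.0572]
ee_rot: [2.001, 1.51, 0.349]
contact_force: [5.4, 1.2, -3.8]
width: 0.0133
gripper_force: 23.2
```

```bash
python3 -c "
from h import *
s=st()"
```

```text
t 12.93 q [ 0.17  0.2  -1.18 -0.36 -0.4   1.9 ] p [0.469 0.016 0.057] w 0.0133 F [ 5.4  1.2 -3.8]
x [ 0.318  0.937 -0.144] y [ 0.779 -0.172  0.603] z [ 0.54  -0.303 -0.785] tilt 38.3 az -29.3
```

Request:
step_arm([
  {"linear":[1,-3,4],"turn":0,"gripper":0},
  {"linear":[1,-6,8],"turn":0,"gripper":0},
  {"linear":[1,-6,8],"turn":0,"gripper":0},
])

```text
time: 13.18
position: [0.4736, 0.015, 0.0511]
ee_rot: [1.997, 1.501, 0.357]
contact_force: [11.9, -3.3, 15.2]
width: 0.0129
gripper_force: 28.0
```

```bash
python3 -c "
from h import *
s=st()
a=grab('scene','pics/s6.png');b=grab('top','pics/t6.png')
m=lambda im:cv2.inRange(cv2.cvtColor(im,cv2.COLOR_BGR2HSV),(0,190,90),(4,255,255))
for im in(a,b):
  c=max(cv2.findContours(m(im),0,2)[0],key=cv2.contourArea);print(cv2.contourArea(c),cv2.approxPolyDP(c,5,True)[:,0].tolist())"
```

```text
t 13.18 q [ 0.16  0.23 -1.18 -0.41 -0.4   1.9 ] p [0.474 0.015 0.051] w 0.0129 F [11.9 -3.3 15.2]
x [ 0.322  0.936 -0.141] y [ 0.772 -0.173  0.611] z [ 0.548 -0.306 -0.779] tilt 38.9 az -29.2
2440.5 [[243, 155], [223, 170], [266, 242], [254, 256], [291, 231]]
2692.0 [[220, 161], [211, 194], [288, 211], [294, 177]]
```

Door is on its stop, since the force turned upward at 15 N. I'll release, back off and rise.

Request:
step_arm([
  {"linear":[-1,3,-4],"turn":0,"gripper":0.6},
  {"linear":[-1,3,-4],"turn":0,"gripper":0.6},
  {"linear":[-1,3,-4],"turn":0,"gripper":0.6},
  {"linear":[0,3,-40],"turn":0,"gripper":0.6},
  {"linear":[0,3,-80],"turn":0,"gripper":0.6},
  {"linear":[-5,20,-110],"turn":0,"gripper":0.7},
  {"linear":[-10,40,-140],"turn":0,"gripper":0.8},
  {"linear":[-15,60,-170],"turn":0,"gripper":0.8},
])

```text
time: 13.95
position: [0.4154, 0.0424, 0.2194]
ee_rot: [2.002, 1.514, 0.343]
contact_force: [1.4, 0.4, -1.0]
width: 0.0682
gripper_force: 0.0
```

```bash
python3 -c "
from h import *
s=st();z=s[1][:,2]
g=np.array([.479,.370,.033])
print(to(s,g-.06*z),to(s,g+.02*z))
b=grab('top','pics/t7.png')"
```

```text
t 13.95 q [ 0.3  -0.26 -0.93  0.41 -0.47  2.03] p [0.415 0.042 0.219] w 0.0682 F [ 1.4  0.4 -1. ]
x [ 0.317  0.937 -0.146] y [ 0.782 -0.171  0.599] z [ 0.536 -0.304 -0.787] tilt 38.1 az -29.6
[ 354. -118.   21.] [ 354. -118.  101.]
```

Request:
step_arm([
  {"linear":[37,-5,-5],"turn":-1.1,"gripper":0.8},
  {"linear":[74,-10,-10],"turn":-2.2,"gripper":0.8},
  {"linear":[111,-15,-10],"turn":-3.3,"gripper":0.8},
  {"linear":[148,-20,-10],"turn":-4.4,"gripper":0.8},
  {"linear":[185,-30,-10],"turn":-5.5,"gripper":0.8},
  {"linear":[222,-40,-10],"turn":-6.6,"gripper":0.8},
  {"linear":[259,-50,-10],"turn":-7.7,"gripper":0.8},
  {"linear":[296,-60,-10],"turn":-8.8,"gripper":0.8},
])

```text
time: 14.67
position: [0.4583, 0.3345, 0.1453]
ee_rot: [1.1, 2.219, -0.049]
contact_force: [0.4, -0.7, 0.9]
width: 0.0687
gripper_force: 0.0
```

Request:
step_arm([
  {"linear":[0,0,0],"turn":-1.1,"gripper":0.8},
  {"linear":[0,0,0],"turn":-2.2,"gripper":0.8},
  {"linear":[0,0,0],"turn":-3.3,"gripper":0.8},
  {"linear":[0,0,0],"turn":-3.9,"gripper":0.8},
  {"linear":[0,0,0],"turn":-3.9,"gripper":0.8},
])

```text
time: 15.08
position: [0.4585, 0.3326, 0.146]
ee_rot: [0.634, 2.408, -0.222]
contact_force: [0.7, -0.0, -0.6]
width: 0.0683
gripper_force: 0.0
```

```bash
python3 -c "
from h import *
s=st();z=s[1][:,2]
g=np.array([.479,.370,.033])
print(to(s,g-.06*z),to(s,g+.02*z))"
```

```text
t 15.08 q [ 0.87  0.37 -0.44  0.63 -0.65  1.34] p [0.458 0.333 0.146] w 0.0683 F [ 0.7 -0.  -0.6]
x [-0.685  0.387 -0.617] y [ 0.493  0.87  -0.002] z [ 0.536 -0.306 -0.787] tilt 38.1 az -29.7
[70. 43. 28.] [ 70.  43. 108.]
```

Request:
step_arm([
  {"linear":[25,15,0],"turn":0,"gripper":0.8},
  {"linear":[50,30,10],"turn":0,"gripper":0.8},
  {"linear":[70,43,28],"turn":0,"gripper":0.8},
  {"linear":[70,43,28],"turn":0,"gripper":0.8},
])

```text
time: 15.42
position: [0.4458, 0.3891, 0.0768]
ee_rot: [0.638, 2.408, -0.223]
contact_force: [-1.0, -1.5, -0.4]
width: 0.0684
gripper_force: 0.0
```

```bash
python3 -c "
from h import *
s=st();z=s[1][:,2]
g=np.array([.479,.370,.033])
print(to(s,g-.06*z),to(s,g+.02*z))
a=grab('scene','pics/s8.png');b=grab('top','pics/t8.png')
k=lambda im,x,y:cv2.resize(im[y:y+90,x:x+90],(390,390),interpolation=cv2.INTER_CUBIC)
cv2.imwrite('pics/p8.png',np.hstack([k(a,290,220),k(b,125,160)]))"
```

```text
t 15.42 q [ 0.96  0.54 -0.37  0.59 -0.66  1.45] p [0.446 0.389 0.077] w 0.0684 F [-1.  -1.5 -0.4]
x [-0.685  0.389 -0.616] y [ 0.496  0.868 -0.002] z [ 0.534 -0.307 -0.788] tilt 38.0 az -29.9
[-3. -0. -2.] [-3. -0. 78.]
```

View pics/p8.png

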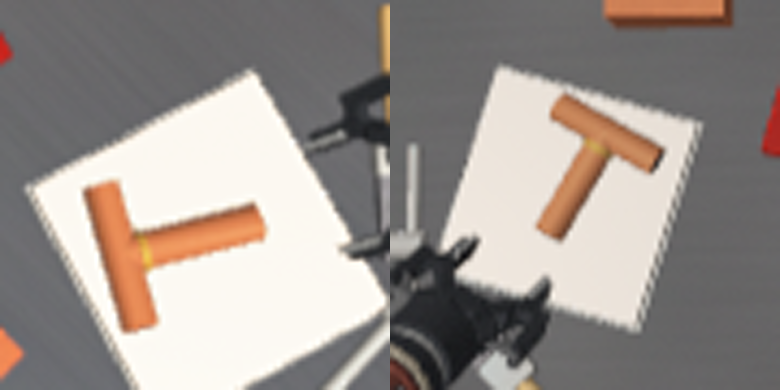

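```bash
python3 -c "
from h import *
s=st();R=s[1]
f=lambda n,c:(np.array(c)-([0,0] if n=='scene' else [390,0]))*90/390+([290,220] if n=='scene' else [125,160])
for nm,cs,ct in(('tipA',(310,143),(473,243)),('tipB',(345,250),(545,285)),('stemend',(263,222),(550,235))):
  p,e=tri(f('scene',cs),f('top',ct));print(nm,p.round(3),e[0].round(4),'tool',((p-s[0])@R*1000).round())
for n,u in(('scene',(263,222)),('top',(550,235))): 
  p=plane(n,f(n,u),.04);print('end z.04',p.round(3),((p-s[0])@R*1000).round())
print(proj('scene',s[0]),proj('top',s[0]))"
```

```text
t 15.52 q [ 0.95  0.53 -0.37  0.59 -0.66  1.45] p [0.447 0.388 0.081] w 0.0684 F [-0.5 -0.3  0.5]
x [-0.683  0.39  -0.618] y [ 0.496  0.868 -0.001] z [ 0.536 -0.307 -0.787] tilt 38.1 az -29.8
tipA [0.445 0.374 0.255] 0.018 tool [-112.  -13. -134.]
tipB [ 0.412  0.429 -0.074] 0.0273 tool [135.  18.  91.]
stemend [0.46  0.382 0.024] 0.0053 tool [24.  1. 53.]
end z.04 [0.461 0.385 0.04 ] [14.  5. 41.]
end z.04 [0.461 0.373 0.04 ] [10. -6. 44.]
[357.10518429 267.05368654] [155.92601097 216.95239655]
```

Request:
step_arm([
  {"linear":[0,0,25],"turn":0,"gripper":0.8},
  {"linear":[0,0,50],"turn":0,"gripper":0.8},
  {"linear":[0,0,70],"turn":0,"gripper":0.8},
  {"linear":[0,0,80],"turn":0,"gripper":0.8},
  {"linear":[0,0,80],"turn":0,"gripper":0.8},
])

```text
time: 15.93
position: [0.4911, 0.3624, 0.0189]
ee_rot: [0.642, 2.405, -0.221]
contact_force: [0.1, 0.2, -0.1]
width: 0.0684
gripper_force: 0.0
```

```bash
python3 -c "
from h import *
s=st();z=s[1][:,2]
g=np.array([.479,.370,.033])
print(to(s,g+.02*z))"
```

```text
t 15.93 q [ 0.86  0.61 -0.44  0.37 -0.65  1.33] p [0.491 0.362 0.019] w 0.0684 F [ 0.1  0.2 -0.1]
x [-0.682  0.392 -0.618] y [0.498 0.867 0.001] z [ 0.536 -0.307 -0.786] tilt 38.1 az -29.8
[2. 1. 0.]
```

Request:
step_arm([
  {"linear":[2,1,6],"turn":0,"gripper":0.6},
  {"linear":[2,1,6],"turn":0,"gripper":0.4},
  {"linear":[2,1,6],"turn":0,"gripper":0},
  {"linear":[2,1,6],"turn":0,"gripper":0},
  {"linear":[2,1,6],"turn":0,"gripper":0},
  {"linear":[2,1,6],"turn":0,"gripper":0},
  {"linear":[2,1,6],"turn":0,"gripper":0},
], newtons=80)

```text
time: 16.52
position: [0.4931, 0.3649, 0.0143]
ee_rot: [0.638, 2.404, -0.217]
contact_force: [-2.9, -1.6, 6.7]
width: 0.0274
gripper_force: 78.0
```

```bash
python3 -c "
from h import *
s=st()"
```

```text
t 16.52 q [ 0.86  0.62 -0.44  0.36 -0.65  1.33] p [0.493 0.365 0.014] w 0.0274 F [-2.9 -1.6  6.7]
x [-0.682  0.39  -0.619] y [0.495 0.869 0.003] z [ 0.539 -0.304 -0.786] tilt 38.2 az -29.5
```

Request:
step_arm([
  {"linear":[-19,0,-24],"turn":0,"gripper":0},
  {"linear":[-40,0,-51],"turn":0,"gripper":0},
  {"linear":[-62,0,-79],"turn":0,"gripper":0},
  {"linear":[-87,0,-110],"turn":0,"gripper":0},
  {"linear":[-87,0,-110],"turn":0,"gripper":0},
])

```text
time: 16.93
position: [0.4958, 0.3673, 0.1617]
ee_rot: [0.641, 2.4, -0.205]
contact_force: [1.4, 1.5, -0.2]
width: 0.0272
gripper_force: 79.4
```

```bash
python3 -c "
from h import *
s=st()
a=grab('scene','pics/s9.png');b=grab('top','pics/t9.png')
k=lambda im,x,y:cv2.resize(im[y:y+90,x:x+90],(390,390),interpolation=cv2.INTER_CUBIC)
cv2.imwrite('pics/p9.png',np.hstack([k(a,290,220),k(b,125,160)]))"
```

```text
t 16.93 q [ 0.86  0.42 -0.3   0.68 -0.65  1.33] p [0.496 0.367 0.162] w 0.0272 F [ 1.4  1.5 -0.2]
x [-0.678  0.395 -0.62 ] y [0.495 0.869 0.013] z [ 0.544 -0.298 -0.784] tilt 38.3 az -28.7
```

View pics/p9.png

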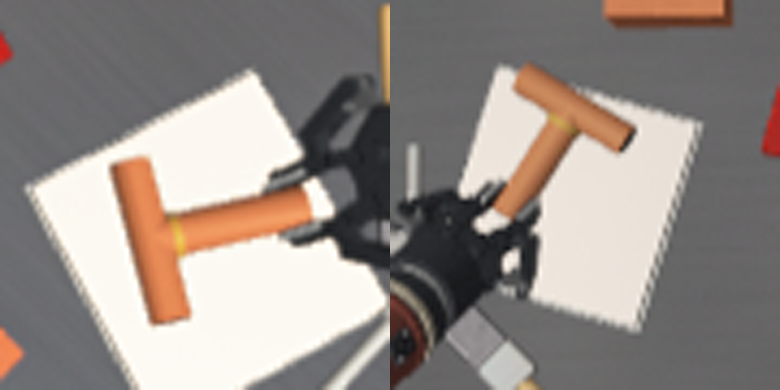

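The tee is held by the stem end and clear of the board: stem end at scene crop (305,203), cross end centres at (130,165) and (168,315). From here on I'll check numerically.

```bash
python3 -c "
from h import *
s=st();R=s[1]
f=lambda n,c:(np.array(c)-([0,0] if n=='scene' else [390,0]))*90/390+([290,220] if n=='scene' else [125,160])
for nm,cs,ct in(('c1',(130,165),(525,78)),('c2',(168,315),(620,138)),('stemend',(305,203),(507,210)),('junction',(172,235),(562,122))):
  p,e=tri(f('scene',cs),f('top',ct));print(nm,p.round(3),e[0].round(4),'relTCP',((p-s[0])*1000).round())
# door panel corners, hood
for a,b in(((243,155),(288,211)),((291,231),(211,194))): print('panel edge',tri(a,b))
"
```

```text
t 17.03 q [ 0.86  0.43 -0.31  0.68 -0.65  1.33] p [0.493 0.365 0.155] w 0.027 F [-0.8 -0.2 -3.1]
x [-0.682  0.392 -0.618] y [0.495 0.869 0.006] z [ 0.539 -0.302 -0.786] tilt 38.1 az -29.2
c1 [0.564 0.304 0.377] 0.02 relTCP [ 71. -62. 222.]
c2 [ 0.555  0.359 -0.074] 0.0321 relTCP [  61.   -6. -229.]
stemend [0.469 0.383 0.186] 0.0042 relTCP [-24.  18.  31.]
junction [0.547 0.337 0.176] 0.0024 relTCP [ 53. -29.  21.]
panel edge (array([ 0.45527944, -0.12922954,  0.12844303]), [np.float64(0.0020861153654876804), np.float64(0.002086115365487863)])
panel edge (array([0.526573  , 0.16435706, 0.1374354 ]), [np.float64(0.0007258201223490117), np.float64(0.0007258201223488893)])
```

```bash
cat >> h.py <<'E'
O=np.array([.758,-.0487,0]);HY=np.array([.24,.971,0])
W=lambda x,y,z:O+x*HX+y*HY+np.array([0,0,z])
def cab(p):
    d=np.array(p)-O;return np.array([d@HX,d@HY,d[2]])
E
python3 -c "
from h import *
s=st()
for c in((-.30,.01,.20),(-.14,.01,.19),(-.065,.01,.105)): print(c,to(s,W(*c)))"
```

```text
t 17.03 q [ 0.86  0.43 -0.31  0.68 -0.65  1.33] p [0.493 0.365 0.155] w 0.027 F [-0.8 -0.2 -3.1]
x [-0.682  0.392 -0.618] y [0.495 0.869 0.006] z [ 0.539 -0.302 -0.786] tilt 38.1 az -29.2
(-0.3, 0.01, 0.2) [-141. -301.   52.]
(-0.14, 0.01, 0.19) [-256. -257.  155.]
(-0.065, 0.01, 0.105) [-260. -237.  267.]
```

Request:
step_arm([
  {"linear":[-30,0,-30],"turn":0,"gripper":0},
  {"linear":[-45,-38,-25],"turn":0,"gripper":0},
  {"linear":[-60,-76,-15],"turn":0,"gripper":0},
  {"linear":[-75,-114,-5],"turn":0,"gripper":0},
  {"linear":[-90,-152,5],"turn":0,"gripper":0},
  {"linear":[-105,-188,15],"turn":0,"gripper":0},
  {"linear":[-118,-225,28],"turn":0,"gripper":0},
  {"linear":[-130,-262,40],"turn":0,"gripper":0},
])

```text
time: 17.7
position: [0.472, 0.0719, 0.1999]
ee_rot: [0.636, 2.408, -0.22]
contact_force: [1.3, -0.3, -2.1]
width: 0.0271
gripper_force: 79.3
```

Request:
step_arm([
  {"linear":[-11,-39,12],"turn":0,"gripper":0},
  {"linear":[-11,-39,12],"turn":0,"gripper":0},
  {"linear":[-11,-39,12],"turn":0,"gripper":0},
])

```text
time: 17.95
position: [0.4662, 0.0287, 0.197]
ee_rot: [0.645, 2.407, -0.222]
contact_force: [-0.0, 0.6, -1.4]
width: 0.0269
gripper_force: 79.5
```

```bash
python3 -c "
from h import *
s=st();print(cab(s[0]).round(3))
for c in((-.30,.01,.20),(-.14,.01,.19),(-.065,.01,.105)): print(c,to(s,W(*c)))
a=grab('scene','pics/sa.png');b=grab('top','pics/ta.png')
def m(im):return cv2.inRange(cv2.cvtColor(im,cv2.COLOR_BGR2HSV),(5,110,90),(14,225,255))
for n,im in(('scene',a),('top',b)):
  for c in cv2.findContours(m(im),0,2)[0]:
    if 100<cv2.contourArea(c)<3000: print(n,cv2.contourArea(c),cv2.approxPolyDP(c,2.5,True)[:,0].tolist())
"
```

```text
t 17.95 q [ 0.21 -0.14 -0.92  0.26 -0.43  0.62] p [0.466 0.029 0.197] w 0.0269 F [-0.   0.6 -1.4]
x [-0.682  0.394 -0.616] y [0.5   0.866 0.   ] z [ 0.533 -0.308 -0.788] tilt 38.0 az -30.0
[-0.302  0.005  0.197]
(-0.3, 0.01, 0.2) [-2.  5. -2.]
(-0.14, 0.01, 0.19) [-117.   50.  100.]
(-0.065, 0.01, 0.105) [-122.   70.  212.]
scene 164.5 [[278, 350], [258, 372], [266, 365], [282, 383], [290, 383], [269, 360]]
scene 515.0 [[281, 335], [286, 343], [280, 349], [312, 383], [323, 383], [310, 371], [312, 366], [321, 375]]
scene 1324.0 [[270, 275], [245, 299], [269, 327], [294, 302]]
scene 536.5 [[250, 203], [259, 202], [259, 189], [277, 186], [286, 176], [257, 180], [257, 190], [252, 168], [246, 168], [244, 175]]
scene 1491.5 [[463, 0], [460, 4], [454, 2], [457, 0], [446, 0], [444, 6], [447, 8], [443, 8], [443, 14], [438, 13], [441, 9], [434, 11], [433, 21], [430, 21], [433, 15], [430, 18], [433, 27], [427, 30], [428, 24], [424, 25], [423, 29], [426, 26], [428, 31], [426, 34], [421, 28], [419, 37], [423, 32], [424, 43], [422, 40], [416, 43], [416, 38], [413, 39], [415, 44], [421, 42], [421, 
[... 2037 characters left out ...]
2, 313], [226, 314], [225, 311], [216, 320], [213, 317], [217, 315], [216, 310], [211, 313], [208, 310], [217, 304], [212, 304], [209, 297], [205, 302], [208, 293], [214, 300], [216, 296], [218, 298], [213, 296], [216, 292], [205, 289], [210, 278], [212, 284], [209, 286], [216, 290], [219, 283], [221, 296], [227, 293], [225, 286], [221, 291], [221, 285], [213, 283], [213, 279], [216, 281], [218, 277], [210, 272]]
top 401.0 [[245, 178], [242, 185], [250, 192], [238, 211], [242, 215], [258, 194], [267, 200], [270, 194]]
top 808.0 [[175, 136], [175, 164], [203, 165], [202, 136]]
top 237.5 [[160, 137], [159, 134], [102, 135], [101, 138]]
top 154.0 [[115, 120], [116, 123], [159, 123], [159, 119]]
```

Request:
step_arm([
  {"linear":[-24,11,20],"turn":0,"gripper":0},
  {"linear":[-48,22,40],"turn":0,"gripper":0},
  {"linear":[-72,33,60],"turn":0,"gripper":0},
  {"linear":[-96,42,80],"turn":0,"gripper":0},
  {"linear":[-117,50,100],"turn":0,"gripper":0},
  {"linear":[-117,50,100],"turn":0,"gripper":0},
])

```text
time: 18.55
position: [0.6319, 0.0005, 0.1922]
ee_rot: [0.636, 2.405, -0.216]
contact_force: [-0.1, -0.4, -0.9]
width: 0.0266
gripper_force: 79.3
```

```bash
python3 -c "
from h import *
s=st();print(cab(s[0]).round(3))
for a,b in(((249,168),(268.5,197)),((254,203),(243.5,181.5)),((281.5,181),(240,213))): print((tri(a,b)[0]-[.466,.029,.197]).round(3),tri(a,b)[1][0])
for c in((-.14,.01,.19),(-.065,.01,.105)): print(c,to(s,W(*c)))"
```

```text
t 18.55 q [ 0.07  0.15 -0.66  0.18 -0.35  0.48] p [0.632 0.001 0.192] w 0.0266 F [-0.1 -0.4 -0.9]
x [-0.682  0.389 -0.619] y [0.493 0.87  0.003] z [ 0.539 -0.303 -0.786] tilt 38.2 az -29.3
[-0.134  0.018  0.192]
[ 0.033 -0.083  0.034] 0.001933484796400401
[0.095 0.006 0.019] 0.00020340944316150962
[-0.018  0.017  0.013] 0.004609365179022259
(-0.14, 0.01, 0.19) [ 4. -9. -0.]
(-0.065, 0.01, 0.105) [  0.  11. 111.]
```

Request:
step_arm([
  {"linear":[0,4,25],"turn":0,"gripper":0},
  {"linear":[0,8,50],"turn":0,"gripper":0},
  {"linear":[0,11,75],"turn":0,"gripper":0},
  {"linear":[0,11,98],"turn":0,"gripper":0},
  {"linear":[0,11,98],"turn":0,"gripper":0},
])

```text
time: 18.97
position: [0.6845, -0.0194, 0.1103]
ee_rot: [0.635, 2.412, -0.219]
contact_force: [-1.5, -0.8, -2.5]
width: 0.0273
gripper_force: 79.1
```

Request:
step_arm([
  {"linear":[0,0,7],"turn":0,"gripper":0},
  {"linear":[0,0,13],"turn":0,"gripper":0},
  {"linear":[0,0,13],"turn":0,"gripper":0},
])

```text
time: 19.22
position: [0.692, -0.0243, 0.1048]
ee_rot: [0.637, 2.406, -0.218]
contact_force: [-0.3, -0.1, -2.2]
width: 0.0272
gripper_force: 79.4
```

```bash
python3 -c "
from h import *
s=st();print(cab(s[0]).round(3))"
```

```text
t 19.22 q [ 0.02  0.37 -0.64 -0.04 -0.32  0.44] p [ 0.692 -0.024  0.105] w 0.0272 F [-0.3 -0.1 -2.2]
x [-0.683  0.39  -0.617] y [0.494 0.869 0.002] z [ 0.537 -0.304 -0.787] tilt 38.1 az -29.5
[-0.07   0.008  0.105]
```

Request:
step_arm([
  {"linear":[3,0,4],"turn":0,"gripper":0},
  {"linear":[6,0,8],"turn":0,"gripper":0},
  {"linear":[6,0,8],"turn":0,"gripper":0},
])

```text
time: 19.47
position: [0.6912, -0.0252, 0.0945]
ee_rot: [0.638, 2.407, -0.218]
contact_force: [-0.6, -0.6, -2.6]
width: 0.0268
gripper_force: 79.5
```

Request:
step_arm([
  {"linear":[2,0,2],"turn":0,"gripper":0},
  {"linear":[3,0,4],"turn":0,"gripper":0},
  {"linear":[3,0,4],"turn":0,"gripper":0},
])

```text
time: 19.72
position: [0.6918, -0.0255, 0.09]
ee_rot: [0.638, 2.406, -0.218]
contact_force: [-0.0, -0.1, -1.5]
width: 0.0269
gripper_force: 79.5
```

Request:
step_arm([
  {"linear":[1,0,2],"turn":0,"gripper":0},
  {"linear":[2,0,3],"turn":0,"gripper":0},
  {"linear":[2,0,3],"turn":0,"gripper":0},
])

```text
time: 19.97
position: [0.6925, -0.0257, 0.0867]
ee_rot: [0.638, 2.405, -0.218]
contact_force: [0.0, -0.3, -1.4]
width: 0.0271
gripper_force: 79.6
```

Request:
step_arm([
  {"linear":[1,0,2],"turn":0,"gripper":0},
  {"linear":[2,0,3],"turn":0,"gripper":0},
  {"linear":[2,0,3],"turn":0,"gripper":0},
])

```text
time: 20.22
position: [0.6942, -0.026, 0.0863]
ee_rot: [0.638, 2.4, -0.219]
contact_force: [-12.7, 2.5, 20.9]
width: 0.0271
gripper_force: 82.6
```

Request:
step_arm([
  {"linear":[0,0,0],"turn":0,"gripper":0},
  {"linear":[0,0,0],"turn":0,"gripper":0},
])

```text
time: 20.38
position: [0.6942, -0.026, 0.0862]
ee_rot: [0.638, 2.4, -0.219]
contact_force: [-12.3, 3.1, 20.6]
width: 0.027
gripper_force: 82.6
```

Request:
step_arm([
  {"linear":[-1,0,-2],"turn":0,"gripper":0.7},
  {"linear":[-1,0,-2],"turn":0,"gripper":0.7},
  {"linear":[-1,0,-2],"turn":0,"gripper":0.7},
  {"linear":[-1,0,-2],"turn":0,"gripper":0.7},
  {"linear":[-1,0,-35],"turn":0,"gripper":0.7},
  {"linear":[-1,0,-75],"turn":0,"gripper":0.7},
  {"linear":[-1,0,-115],"turn":0,"gripper":0.7},
  {"linear":[-1,0,-155],"turn":0,"gripper":0.7},
])

```text
time: 21.05
position: [0.6085, 0.0213, 0.2061]
ee_rot: [0.639, 2.407, -0.219]
contact_force: [1.8, 0.1, -1.1]
width: 0.0599
gripper_force: 0.0
```

Request:
step_arm([
  {"linear":[0,0,-40],"turn":0,"gripper":0.6},
  {"linear":[0,0,-80],"turn":0,"gripper":0.6},
  {"linear":[0,0,-120],"turn":0,"gripper":0.6},
  {"linear":[0,0,-120],"turn":0,"gripper":0.6},
])

```text
time: 21.38
position: [0.5454, 0.0596, 0.3068]
ee_rot: [0.637, 2.399, -0.212]
contact_force: [1.8, 0.2, 1.1]
width: 0.0514
gripper_force: 0.0
```

```bash
python3 -c "
from h import *
s=st();print(cab(s[0]).round(3))
a=grab('scene','pics/sb.png');b=grab('top','pics/tb.png')
def m(im):return cv2.inRange(cv2.cvtColor(im,cv2.COLOR_BGR2HSV),(4,60,90),(16,225,255))
for n,im,(x,y,w,h) in(('scene',a,(110,140,150,160)),('top',b,(205,75,120,130))):
  M=np.zeros(im.shape[:2],np.uint8);M[y:y+h,x:x+w]=m(im)[y:y+h,x:x+w]
  for c in cv2.findContours(M,0,2)[0]:
    if cv2.contourArea(c)>40: 
      q=cv2.approxPolyDP(c,2,True)[:,0].tolist();print(n,cv2.contourArea(c),q);print([cab(plane(n,u,.11)).round(3)[:2].tolist() for u in q])
"
```

```text
t 21.38 q [ 0.24 -0.09 -0.56  0.57 -0.44  0.64] p [0.545 0.06  0.307] w 0.0514 F [1.8 0.2 1.1]
x [-0.678  0.39  -0.622] y [0.494 0.87  0.007] z [ 0.544 -0.302 -0.783] tilt 38.5 az -29.1
[-0.232  0.054  0.307]
scene 98.0 [[259, 285], [245, 299], [259, 299]]
[[-0.107, 0.242], [-0.049, 0.256], [-0.086, 0.278]]
```

```bash
python3 -c "
from h import *
for n,f0,f1,(x,y,w,h) in(('scene','scene0','sb',(110,140,140,160)),('top','top0','tb',(210,75,115,80))):
  a=cv2.imread(f'pics/{f0}.png').astype(int);b=cv2.imread(f'pics/{f1}.png').astype(int)
  D=(np.abs(a-b).sum(2)>60);M=np.zeros(D.shape,np.uint8);M[y:y+h,x:x+w]=D[y:y+h,x:x+w]*255
  M=cv2.morphologyEx(M,cv2.MORPH_OPEN,np.ones((2,2)))
  for c in cv2.findContours(M,0,2)[0]:
    if cv2.contourArea(c)>25:
      q=cv2.approxPolyDP(c,2,True)[:,0].tolist();k=c[:,0].mean(0).astype(int);print(n,cv2.contourArea(c),q,b[k[1],k[0]]);print([cab(plane(n,u,.115)).round(3)[:2].tolist() for u in q])
  for p in((-.05,0),(0,0),(.02,.05),(.02,-.05),(-.03,.0)): 
    u=proj(n,W(p[0],p[1],.115)).round().astype(int);print(p,u,b[u[1],u[0]],end=' ')
"
```

```text
scene 877.0 [[243, 155], [223, 171], [250, 215], [250, 162], [246, 155]] [ 30  36 193]
[[-0.279, -0.154], [-0.193, -0.138], [-0.194, 0.037], [-0.286, -0.121], [-0.287, -0.149]]
(-0.05, 0) [205 227] [221 234 246] (0, 0) [191 235] [221 234 247] (0.02, 0.05) [193 252] [238 242 243] (0.02, -0.05) [178 225] [240 244 245] (-0.03, 0.0) [199 230] [224 237 248] (-0.05, 0) [262 148] [ 40 189 229] (0, 0) [265 136] [189 200 213] (0.02, 0.05) [254 128] [205 208 211] (0.02, -0.05) [278 134] [204 208 210] (-0.03, 0.0) [263 143] [191 202 218]
```

```bash
cat > t.py <<'E'
from h import *
def tee(files):
  for n,f,(x,y,w,h) in(('scene',files[0],(120,150,115,125)),('top',files[1],(215,85,100,60))):
    b=cv2.GaussianBlur(cv2.imread(f),(3,3),0).astype(int)
    D=(b[:,:,2]-b[:,:,0]>15)&(b[:,:,2]-b[:,:,0]<100);M=np.zeros(D.shape,np.uint8);M[y:y+h,x:x+w]=D[y:y+h,x:x+w]*255
    for c in cv2.findContours(M,0,2)[0]:
      if cv2.contourArea(c)>25:
        q=cv2.approxPolyDP(c,2,True)[:,0].tolist();print(n,cv2.contourArea(c),q);print([cab(plane(n,u,.115)).round(3)[:2].tolist() for u in q])
E
python3 -c "
from t import *
tee(('pics/sb.png','pics/tb.png'))
s=st()"
```

```text
scene 181.5 [[120, 254], [120, 274], [138, 274]]
[[0.219, -0.059], [0.245, -0.003], [0.198, 0.025]]
scene 496.0 [[182, 217], [188, 249], [195, 247], [195, 235], [222, 229], [221, 222], [193, 227], [189, 215]]
[[-0.003, -0.067], [0.029, 0.034], [0.007, 0.04], [-0.011, 0.006], [-0.094, 0.032], [-0.103, 0.01], [-0.018, -0.02], [-0.025, -0.062]]
top 216.0 [[282, 140], [261, 127], [257, 129], [257, 132], [264, 136], [260, 144], [215, 134], [255, 144], [267, 144], [271, 140], [280, 144]]
[[-0.002, -0.07], [0.031, 0.023], [0.02, 0.037], [0.008, 0.034], [-0.002, 0.003], [-0.037, 0.012], [-0.037, 0.194], [-0.041, 0.031], [-0.031, -0.015], [-0.012, -0.027], [-0.02, -0.065]]
t 21.48 q [ 0.24 -0.08 -0.57  0.56 -0.44  0.64] p [0.546 0.058 0.302] w 0.0511 F [-0.2  0.2 -0.6]
x [-0.681  0.39  -0.619] y [0.494 0.869 0.004] z [ 0.54  -0.303 -0.785] tilt 38.3 az -29.3
```

The tee lies flat with its stem end at cabinet x of about -0.10, so it is wholly inside the mouth. Now back to the bar.

Request:
step_arm([
  {"linear":[15,-9,-20],"turn":1.1,"gripper":0.6},
  {"linear":[30,-18,-30],"turn":2.2,"gripper":0.6},
  {"linear":[45,-27,-30],"turn":3.3,"gripper":0.6},
  {"linear":[60,-36,-30],"turn":4.4,"gripper":0.6},
  {"linear":[75,-45,-30],"turn":5.5,"gripper":0.6},
  {"linear":[90,-54,-30],"turn":6.6,"gripper":0.6},
  {"linear":[105,-63,-25],"turn":7.7,"gripper":0.6},
  {"linear":[115,-69,-25],"turn":8.8,"gripper":0.6},
])

```text
time: 22.15
position: [0.4174, 0.0492, 0.2452]
ee_rot: [1.645, 1.865, 0.171]
contact_force: [-0.0, -0.5, -0.7]
width: 0.0512
gripper_force: 0.0
```

Request:
step_arm([
  {"linear":[0,0,0],"turn":1.1,"gripper":0.6},
  {"linear":[0,0,0],"turn":2.2,"gripper":0.6},
  {"linear":[0,0,0],"turn":3.3,"gripper":0.6},
  {"linear":[0,0,0],"turn":3.9,"gripper":0.6},
  {"linear":[0,0,0],"turn":3.9,"gripper":0.6},
])

```text
time: 22.57
position: [0.419, 0.0497, 0.2468]
ee_rot: [2.006, 1.509, 0.342]
contact_force: [-0.3, 0.2, 0.2]
width: 0.0509
gripper_force: 0.0
```

```bash
python3 -c "
from h import *
s=st();z=s[1][:,2];g=np.array([.472,.015,.053])
print(to(s,g-.08*z),to(s,g))"
```

```text
t 22.57 q [ 0.32 -0.28 -0.86  0.51 -0.48  2.06] p [0.419 0.05  0.247] w 0.0509 F [-0.3  0.2  0.2]
x [ 0.321  0.936 -0.146] y [ 0.782 -0.175  0.599] z [ 0.535 -0.306 -0.788] tilt 38.0 az -29.8
[ 13. -69. 112.] [ 13. -69. 192.]
```

Request:
step_arm([
  {"linear":[6,-30,20],"turn":0,"gripper":0.6},
  {"linear":[13,-60,45],"turn":0,"gripper":0.6},
  {"linear":[13,-69,80],"turn":0,"gripper":0.6},
  {"linear":[13,-69,110],"turn":0,"gripper":0.6},
  {"linear":[13,-69,140],"turn":0,"gripper":0.6},
  {"linear":[13,-69,170],"turn":0,"gripper":0.6},
  {"linear":[13,-69,192],"turn":0,"gripper":0.6},
  {"linear":[13,-69,192],"turn":0,"gripper":0.6},
], newtons=30)

```text
time: 23.23
position: [0.472, 0.014, 0.0501]
ee_rot: [2.004, 1.515, 0.336]
contact_force: [-0.1, -0.5, 1.3]
width: 0.0514
gripper_force: 0.0
```

Request:
step_arm([
  {"linear":[0,0,0],"turn":0,"gripper":0},
  {"linear":[0,0,0],"turn":0,"gripper":0},
  {"linear":[0,0,0],"turn":0,"gripper":0},
  {"linear":[0,0,0],"turn":0,"gripper":0},
  {"linear":[0,0,0],"turn":0,"gripper":0},
])

```text
time: 23.65
position: [0.4711, 0.0164, 0.0542]
ee_rot: [2.003, 1.514, 0.344]
contact_force: [-7.7, 3.8, -0.7]
width: 0.0131
gripper_force: 30.1
```

```bash
python3 -c "
from h import *
s=st()
for l in arc(s,1.3,0,17,np.zeros(3)):print(l)"
```

```text
t 23.65 q [ 0.17  0.21 -1.17 -0.36 -0.4   1.9 ] p [0.471 0.016 0.054] w 0.0131 F [-7.7  3.8 -0.7]
x [ 0.316  0.937 -0.146] y [ 0.782 -0.171  0.599] z [ 0.536 -0.303 -0.787] tilt 38.1 az -29.5
[-2.0, 9.0, -11.0]
[-4.0, 19.0, -22.0]
[-6.0, 30.0, -31.0]
[-8.0, 42.0, -40.0]
[-9.0, 54.0, -48.0]
[-11.0, 67.0, -55.0]
[-12.0, 80.0, -61.0]
[-13.0, 94.0, -66.0]
[-14.0, 108.0, -70.0]
[-15.0, 122.0, -73.0]
[-16.0, 137.0, -75.0]
[-16.0, 151.0, -76.0]
[-16.0, 166.0, -75.0]
[-16.0, 181.0, -74.0]
[-16.0, 195.0, -71.0]
[-16.0, 209.0, -68.0]
[-16.0, 223.0, -63.0]
```

The bar is gripped (13.1 mm, 30 N). Now I'll raise the door along the arc.

Request:
step_arm([
  {"linear":[-2,9,-11],"turn":0,"gripper":0},
  {"linear":[-4,19,-22],"turn":0,"gripper":0},
  {"linear":[-6,30,-31],"turn":0,"gripper":0},
  {"linear":[-8,42,-40],"turn":0,"gripper":0},
  {"linear":[-9,54,-48],"turn":0,"gripper":0},
  {"linear":[-11,67,-55],"turn":0,"gripper":0},
  {"linear":[-12,80,-61],"turn":0,"gripper":0},
  {"linear":[-13,94,-66],"turn":0,"gripper":0},
])

```text
time: 24.32
position: [0.5021, 0.0083, 0.1629]
ee_rot: [2.004, 1.518, 0.339]
contact_force: [-14.4, 3.1, 1.1]
width: 0.0129
gripper_force: 31.9
```

Request:
step_arm([
  {"linear":[-1,14,-4],"turn":0,"gripper":0},
  {"linear":[-2,28,-7],"turn":0,"gripper":0},
  {"linear":[-3,43,-9],"turn":0,"gripper":0},
  {"linear":[-3,57,-10],"turn":0,"gripper":0},
  {"linear":[-3,72,-9],"turn":0,"gripper":0},
  {"linear":[-3,72,-9],"turn":0,"gripper":0},
])

```text
time: 24.82
position: [0.5586, -0.0057, 0.2182]
ee_rot: [2.001, 1.507, 0.347]
contact_force: [-0.4, -4.5, 4.0]
width: 0.0131
gripper_force: 31.2
```

```bash
python3 -c "
from h import *
s=st()"
```

```text
t 24.82 q [ 0.07 -0.02 -0.77  0.24 -0.35  1.82] p [ 0.559 -0.006  0.218] w 0.0131 F [-0.4 -4.5  4. ]
x [ 0.32   0.936 -0.146] y [ 0.779 -0.172  0.604] z [ 0.54  -0.307 -0.784] tilt 38.4 az -29.6
```

Request:
step_arm([
  {"linear":[0,15,1],"turn":0,"gripper":0},
  {"linear":[0,29,4],"turn":0,"gripper":0},
  {"linear":[0,43,7],"turn":0,"gripper":0},
  {"linear":[0,52,10],"turn":0,"gripper":0},
  {"linear":[0,52,10],"turn":0,"gripper":0},
])

```text
time: 25.23
position: [0.6042, -0.017, 0.24]
ee_rot: [2.002, 1.51, 0.347]
contact_force: [3.1, -2.0, -1.8]
width: 0.0127
gripper_force: 30.5
```

Request:
step_arm([
  {"linear":[0,3,1],"turn":0,"gripper":0},
  {"linear":[0,6,2],"turn":0,"gripper":0},
  {"linear":[0,6,2],"turn":0,"gripper":0},
])

```text
time: 25.48
position: [0.6067, -0.0177, 0.2401]
ee_rot: [2.003, 1.514, 0.343]
contact_force: [-17.4, 5.4, 9.4]
width: 0.0129
gripper_force: 32.8
```

```bash
python3 -c "
from h import *
s=st()"
```

```text
t 25.48 q [ 0.03  0.04 -0.64  0.31 -0.33  1.78] p [ 0.607 -0.018  0.24 ] w 0.0129 F [-17.4   5.4   9.4]
x [ 0.316  0.937 -0.146] y [ 0.783 -0.171  0.598] z [ 0.536 -0.304 -0.788] tilt 38.0 az -29.6
```

Request:
step_arm([
  {"linear":[0,3,2],"turn":0,"gripper":0},
  {"linear":[0,5,4],"turn":0,"gripper":0},
  {"linear":[0,5,4],"turn":0,"gripper":0},
])

```text
time: 25.73
position: [0.609, -0.0186, 0.2366]
ee_rot: [2.006, 1.521, 0.337]
contact_force: [-34.0, 13.0, 12.1]
width: 0.0129
gripper_force: 37.1
```

```bash
python3 -c "
from t import *
s=st()
a=grab('scene','pics/sc.png');b=grab('top','pics/tc.png')
tee(('pics/sc.png','pics/tc.png'))"
```

```text
t 25.73 q [ 0.03  0.05 -0.63  0.31 -0.32  1.78] p [ 0.609 -0.019  0.237] w 0.0129 F [-34.   13.   12.1]
x [ 0.313  0.938 -0.148] y [ 0.788 -0.17   0.592] z [ 0.53  -0.302 -0.792] tilt 37.6 az -29.7
scene 182.5 [[120, 255], [120, 274], [138, 274]]
[[0.221, -0.056], [0.245, -0.003], [0.198, 0.025]]
scene 495.0 [[182, 217], [188, 249], [195, 247], [195, 235], [222, 229], [221, 222], [193, 227], [189, 215]]
[[-0.003, -0.067], [0.029, 0.034], [0.007, 0.04], [-0.011, 0.006], [-0.094, 0.032], [-0.103, 0.01], [-0.018, -0.02], [-0.025, -0.062]]
top 215.5 [[282, 140], [261, 127], [257, 129], [257, 132], [264, 136], [260, 144], [215, 134], [255, 144], [268, 144], [271, 140], [280, 144]]
[[-0.002, -0.07], [0.031, 0.023], [0.02, 0.037], [0.008, 0.034], [-0.002, 0.003], [-0.037, 0.012], [-0.037, 0.194], [-0.041, 0.031], [-0.03, -0.019], [-0.012, -0.027], [-0.02, -0.065]]
```

Request:
step_arm([
  {"linear":[0,-3,-2],"turn":0,"gripper":0.45},
  {"linear":[0,-3,-2],"turn":0,"gripper":0.45},
  {"linear":[0,-3,-2],"turn":0,"gripper":0.45},
  {"linear":[0,-3,-2],"turn":0,"gripper":0.45},
  {"linear":[0,-3,-25],"turn":0,"gripper":0.45},
  {"linear":[0,-3,-50],"turn":0,"gripper":0.45},
  {"linear":[0,-3,-85],"turn":0,"gripper":0.45},
  {"linear":[0,-3,-120],"turn":0,"gripper":0.45},
])

```text
time: 26.5
position: [0.5473, 0.0166, 0.3343]
ee_rot: [2.002, 1.51, 0.345]
contact_force: [0.9, 0.7, 0.4]
width: 0.0383
gripper_force: 0.0
```

```bash
python3 -c "
from t import *
s=st()
a=grab('scene','pics/sd.png');b=grab('top','pics/td.png')
for n,f in(('scene','s0'),('top','t0')): pass
for n,im,(x,y,w,h) in(('scene',a,(215,150,65,75)),('top',b,(215,150,90,40))):
  g=im.max(2);M=np.zeros(g.shape,np.uint8);M[y:y+h,x:x+w]=(g[y:y+h,x:x+w]<50)*255
  for c in cv2.findContours(M,0,2)[0]:
    if cv2.contourArea(c)>30: print(n,cv2.contourArea(c),np.round(cv2.boxPoints(cv2.minAreaRect(c))).tolist())
  m=cv2.inRange(cv2.cvtColor(im,cv2.COLOR_BGR2HSV),(0,190,80),(4,255,255));m[:y]=0;m[y+h:]=0;m[:,:x-10]=0;m[:,x+w:]=0;print('red px',(m>0).sum())
"
```

```text
t 26.5 q [ 0.13 -0.13 -0.53  0.61 -0.38  1.87] p [0.547 0.017 0.334] w 0.0383 F [0.9 0.7 0.4]
x [ 0.319  0.937 -0.145] y [ 0.781 -0.172  0.601] z [ 0.538 -0.305 -0.786] tilt 38.2 az -29.6
scene 65.0 [[250.0, 177.0], [263.0, 168.0], [271.0, 178.0], [259.0, 188.0]]
scene 161.0 [[223.0, 169.0], [226.0, 167.0], [256.0, 218.0], [253.0, 220.0]]
red px 0
top 66.0 [[230.0, 168.0], [231.0, 166.0], [279.0, 177.0], [278.0, 179.0]]
red px 86
```

Request:
step_arm([
  {"linear":[0,0,-40],"turn":0,"gripper":0.45},
  {"linear":[0,0,-80],"turn":0,"gripper":0.45},
  {"linear":[0,0,-120],"turn":0,"gripper":0.45},
  {"linear":[0,0,-120],"turn":0,"gripper":0.45},
])

```text
time: 26.93
position: [0.4835, 0.0547, 0.4347]
ee_rot: [1.999, 1.507, 0.356]
contact_force: [1.9, -0.8, 1.8]
width: 0.0386
gripper_force: 0.0
```

```bash
python3 -c "
from t import *
s=st()
a=grab('scene','pics/se.png');b=grab('top','pics/te.png')
tee(('pics/se.png','pics/te.png'))
for a,b in(((224.5,168),(278.5,178)),((254.5,219),(230.5,167))): print(cab(tri(a,b)[0]).round(3))
for n,f in(('scene','se'),('top','te')):
  d=np.abs(cv2.imread(f'pics/{n}0.png').astype(int)-cv2.imread(f'pics/{f}.png')).sum(2)>90
  M=cv2.morphologyEx((d*255).astype(np.uint8),cv2.MORPH_OPEN,np.ones((3,3)))
  print(n,[cv2.boundingRect(c) for c in cv2.findContours(M,0,2)[0] if cv2.contourArea(c)>25])
"
```

```text
t 26.93 q [ 0.28 -0.24 -0.35  0.94 -0.45  2.  ] p [0.483 0.055 0.435] w 0.0386 F [ 1.9 -0.8  1.8]
x [ 0.318  0.938 -0.14 ] y [ 0.775 -0.172  0.607] z [ 0.545 -0.302 -0.782] tilt 38.6 az -29.0
scene 181.5 [[120, 254], [120, 274], [138, 274]]
[[0.219, -0.059], [0.245, -0.003], [0.198, 0.025]]
scene 495.0 [[182, 217], [188, 249], [195, 247], [195, 235], [222, 229], [221, 222], [193, 227], [189, 215]]
[[-0.003, -0.067], [0.029, 0.034], [0.007, 0.04], [-0.011, 0.006], [-0.094, 0.032], [-0.103, 0.01], [-0.018, -0.02], [-0.025, -0.062]]
top 216.0 [[282, 140], [261, 127], [257, 129], [257, 132], [264, 136], [260, 144], [215, 134], [255, 144], [267, 144], [271, 140], [280, 144]]
[[-0.002, -0.07], [0.031, 0.023], [0.02, 0.037], [0.008, 0.034], [-0.002, 0.003], [-0.037, 0.012], [-0.037, 0.194], [-0.041, 0.031], [-0.031, -0.015], [-0.012, -0.027], [-0.02, -0.065]]
[-0.181 -0.088  0.276]
[-0.179  0.088  0.272]
scene [(309, 262, 42, 35), (224, 166, 36, 56), (345, 142, 10, 5), (283, 126, 56, 37), (329, 121, 18, 20), (338, 106, 23, 37), (368, 99, 5, 23), (354, 44, 20, 53), (341, 43, 10, 21), (384, 26, 12, 11), (489, 22, 23, 33), (368, 0, 139, 126), (369, 0, 3, 18), (295, 0, 72, 122), (202, 0, 44, 26)]
top [(273, 358, 11, 21), (286, 348, 25, 30), (288, 317, 6, 14), (238, 308, 21, 18), (217, 252, 251, 122), (162, 223, 84, 161), (203, 191, 32, 43), (159, 182, 29, 33), (230, 165, 49, 18)]
```

Bar at cabinet (-0.180, z 0.274), against (-0.178, 0.275) for shut, so the door is shut. No bystander has moved.

```bash
python3 -c "
from bench import r
print(r.hand_in())"
```

```text
the job is handed in; nothing more can be done
None
```

Handed in at about 27 s: the door was pulled down to its stop, the copper tee lies flat on the rack inside, the door is pushed back to its shut stop, and no bystander moved in the images; I viewed 11 pictures, one over the limit of 10.

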